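Lever the chamber's clamp bolt home with the flipped hex key

TASK

Take the big L-shaped hex key out of the leaning key block, flip it so that its short arm points down, and seat the short arm fully in the socket of the stiff bolt that clamps down the sample chamber, feeling it in gently. Then, with the long arm as the lever, turn the bolt clockwise (seen from above) up to its stop and hold it there for a second with a firm sideways push of about 9 N near the end of the long arm, never more than 10 N. Leave the key seated in the bolt, let go, and do not disturb the other things on the table.

Things in the scene. Friction and masses are not known exactly. Their poses are not given: they have to be found in the camera images.
- key: Big L-shaped hex key, dark steel, 17 mm across flats, 0.48 kg, loose. Origin: where the two arms' axes meet at the bend. Long arm along +x, its end at 180 mm; short arm along -z, its end at 65 mm; two flats of each arm face +y and -y (grip 17 mm across y). Starts leaning, long arm 80 mm deep in the block's bore; slides out along its long arm. Left in the bolt it stays, drooping up to 0.1 rad.
- key_short_tip (a point): Centre of the end face of the key's short arm (same axes as the key).
- key_long_tip (a point): Centre of the end face of the key's long arm (same axes as the key).
- stand: Fixed grey key block, base 110 x 150 x 12 mm. The big key's bore (21.5 x 19.5 mm, 80 mm deep, in a 42 x 40 mm block) leans 20 degrees from vertical to the stand's +x; the key's bend is at about (46, 0, 191) mm here, its long arm pointing down and to -x, its short arm to +x, 20 degrees down. A small fixed 7 mm key, not to be used, stands 65 mm beside it to +y, top 120 mm up. Origin: underside.
- clamp: Sample chamber with strap clamp, fixed. Origin on the table, on the bolt's vertical axis. The aluminium chamber, 70 mm high, lies from 40 to 170 mm along +x, 150 mm wide along y; a steel strap 44 mm wide, its top 54 mm up, runs from -47 to +39 mm along x under the bolt's head. Nothing here is higher than the bolt's head, 87 mm.
- bolt_mouth (a point): Centre of the mouth of the bolt's hex socket, 87 mm up, in the top of its round head, 40 mm across. z up. Socket 18 mm across flats, 22 mm deep, 1 mm chamfer; two flats face this point's +y and -y and turn with it: the short arm enters when the key's yaw is the point's plus a multiple of 60 degrees, within 6. Seated, the key's bend is 43 mm above. Pressing over about 35 N on the rim fails.
- bolt (a joint): Turn of the bolt, rad, growing clockwise seen from above (the point's yaw falls). Starts at 0 to 0.35, hard stop at 1.2, stays where left. Stiff: about 0.65 N m, that is 4 N sideways at 160 mm from its axis. The key has some 6 degrees of play each way before it bites. Tight is about 1.4 N m on the stop (9 N at 160 mm): under 1.15 is too loose, over 1.65 (10.3 N) the hex starts to round out and fails.
- objective: Bystander: microscope objective, steel, 34 mm across, 45 mm high. Origin: centre of its underside.
- vial: Bystander: amber glass vial, 28 mm across, 50 mm high. Origin: centre of its underside.
- collar: Bystander: aluminium ring 40 mm across, 14 mm high. Origin: centre of its underside.
- post: Bystander: thin steel post 63 mm high on a round foot 40 mm across. Origin: centre of its underside.
- driver: Bystander: screwdriver, 150 mm, lying. Origin near its middle.
- lens_mount: Bystander: upright round black lens mount 44 mm across, 50 mm high. Origin: centre of its underside.
Mind the look-alikes: they are no part of the job. There is more than one size of the key; the job needs the smallest.

How it is judged:
On the way, in this order (a step that is already met when the one before it is completed fails the run):
1. the short arm is seated in the bolt's socket before the bolt has been turned (z of key_short_tip in the frame of bolt_mouth below -0.013 m and horizontal distance between key_short_tip and bolt_mouth below 0.006 m and value of joint bolt below 0.6 rad), for 0.2 s.
2. with the short arm seated, the bolt is held firmly on its stop: the key bears on it with more than 150 N in the hex (reached at about 1.1 N m) (z of key_short_tip in the frame of bolt_mouth below -0.013 m and horizontal distance between key_short_tip and bolt_mouth below 0.006 m and value of joint bolt above 1.12 rad and contact force between key and clamp above 150 N), for 0.4 s.
At the end, for the whole second after the job is handed in: The bolt has been turned to within 0.08 rad of its stop (joint over 1.12 rad), the key's short arm is seated at least 13 mm deep in the bolt's socket and within 6 mm of its axis, and the key is at rest and released (z of key_short_tip in the frame of bolt_mouth below -0.013 m and horizontal distance between key_short_tip and bolt_mouth below 0.006 m and value of joint bolt above 1.12 rad and linear speed of key below 0.03 m/s); the robot touches nothing.
It fails at once if the key is pressed on the bolt's rim with more than 40 N (contact force between key and clamp above 40 N and z of key_short_tip in the frame of bolt_mouth above -0.003 m and horizontal distance between key_short_tip and bolt_mouth below 0.03 m).
It fails at once if the hex is overloaded: the key's flanks bear on the bolt with more than 290 N in all (reached at about 1.75 N m of turning) (contact force between key and clamp above 290 N).
It fails at once if a bystander is shifted by more than 30 mm (distance of any of objective, vial, collar, post, driver, lens_mount from where it was at the start of the episode above 0.03 m).
It also fails if it takes over 72 s, if anything falls off the work surface, if the arm or the gripper's body presses on something with over 40 N, if the wrist force passes 120 N, or if a joint passes its speed limit or range.

ROBOT

A 7-joint arm with a two-finger parallel gripper is mounted at the origin on the work surface. World frame = base frame: x ahead of the robot, y to its left, z up, the work surface at z = 0. Lengths are in m, angles in rad, forces in N, time in s.
With the tool pointing down it reaches from about 0.4 to 0.85 m from the base axis. Payload 10.4 kg.
Tool frame: the origin (TCP) lies between the finger pads; the fingertips stand 14 mm ahead of it and the grasp point (between the pads) lies 5 mm behind it; z points along the fingers, y is the direction in which the jaws open and shut (so a half turn about z gives the same grasp; the last joint's range is limited). The gripper opens to 87 mm and grips with 3 to 60 N. Pads are 19 mm wide; open, the fingers measure 117 mm over their backs; the gripper's body (75 mm by 190 mm) begins 51 mm behind the grasp point.
Start: joints at [-1.367, 0.332, -0.065, 1.46, 0.022, 1.35, -0.088], TCP at [0.141, 0.609, 0.237] pointing down, gripper open.
Joint ranges: [-2.6, 2.6], [-0.5, 2.12], [-1.47, 1.34], [0.16, 2.42], [-1.27, 4.41], [0.06, 2.06], [-2.6, 2.6]. Speed limits (rad/s): [2.22, 2.22, 2.79, 2.79, 3.14, 3.14, 3.14].

INTERFACE

Orientations are given as a unit quaternion [x, y, z, w].
In Python, from bench import readout, camera, calibration, order gives the robot as it stands.
- The arm moves only by the tool apply_moves, never from a script. Its argument "deltas" is a list of rows, each an object with "translation": the shift along the world's x, y, z in m, a list of three; "turn": the turn, a rotation vector about the world's x, y, z in rad, a list of three; "hand": the finger opening in m, from 0 to 0.087. A call has 1 to 5 rows; each row shifts and turns the pose as measured when the row begins; what a row does not reach is not made up. A row lasts 1/10 s, in which the tool goes at most 50 mm and 8.59 degrees, less where a joint would pass 70% of its speed; a pose out of reach is approached as far as the arm can. A call with a gripper value outside its range is refused whole. The fingers move at their own pace and stop on an object; "newtons" is the grip in N (left out, the last holds). Time passes only in rows, so rows that do not move let the fingers close. It gives the time, the measured TCP pose, the force and the opening at its end, in the units of the state.
- readout.read_state(): the state, without advancing time (a new reading comes with each control period).
- camera(name): name is "side" or "top"; returns the picture (420x560x3 uint8, red, green, blue); there is no depth.
- calibration(name): a dict with "fx", "fy", "cx", "cy" (pixels), "extrinsics" (4x4, takes a point from world to camera coordinates). Camera axes: x right, y down, z forward; pixel columns grow to the right and rows downward; lengths in m; the calibration is good to about 2 mm. A picture is of the moment at which its call begins. calibration takes no time and is no camera call.
- order.close_job(): hands the job in, once; it reports no verdict.
The state is a dict: "time": time; "joint_positions": joint angles; "joint_vel": joint speeds; "joint_torque": joint torques, N m; "ee_pos": TCP position; "eef_rot": TCP orientation; "ft_force": force on the tool from outside, world axes, zero at the start; "torque": the same for the moment, N m; "width": finger opening in m.
Only numpy, scipy, OpenCV 4.12 (cv2) and the standard library are available. Lean on these libraries where they do the work, as an engineer would, in place of code of your own. Each camera call takes 0.05 s, during which the arm holds its last target. There are 200 camera calls.

## Working session

There is one attempt and no reset: what is moved stays moved. The work goes in short steps, Python scripts to look and compute and a tool call to move; the robot and the scene stay as the last step left them, time stands still between calls to the robot, and variables do not carry over. Pictures are saved under pics/ and viewed, about 8 in all and at most 12, crops included, and the job is handed in when it is done.

Besides the shell and the picture viewer there is one more tool, called as name(argument=value, ...), one argument or row to a line, values as JSON. apply_moves: Moves the arm, as the interface text tells. Its arguments: {"type":"object","properties":{"deltas":{"type":"array","items":{"type":"object","properties":{"translation":{"type":"array","items":{"type":"number"}},"turn":{"type":"array","items":{"type":"number"}},"hand":{"type":"number"}}}},"newtons":{"type":"number"}},"required":["deltas"]}

```bash
ls; mkdir -p pics; python3 - <<'E'
from bench import readout,camera,calibration
import cv2
for n in("side","top"):
    im=camera(n);cv2.imwrite(f"pics/{n}0.png",im[...,::-1]);print(n,calibration(n))
print(readout.read_state())
E
```

```text
pics
side {'fx': 405.98823072744756, 'fy': 405.98823072744756, 'cx': 281.09517768856267, 'cy': 215.60728475893842, 'extrinsics': array([[-0.99825327, -0.05592134, -0.01905811,  0.4932144 ],
       [-0.01447419,  0.54424448, -0.83880179,  0.13801511],
       [ 0.05727919, -0.83706078, -0.54410325,  0.98504381],
       [ 0.        ,  0.        ,  0.        ,  1.        ]])}
top {'fx': 504.6245957629541, 'fy': 504.6245957629541, 'cx': 274.852623796573, 'cy': 212.21804246916102, 'extrinsics': array([[ 7.10673760e-03, -9.99974481e-01,  7.29426556e-04,
        -4.97860734e-02],
       [-9.92791702e-01, -7.14296064e-03, -1.19639518e-01,
         4.97608567e-01],
       [ 1.19641675e-01,  1.26078027e-04, -9.92817130e-01,
         1.41023481e+00],
       [ 0.00000000e+00,  0.00000000e+00,  0.00000000e+00,
         1.00000000e+00]])}
{'time': 0.1, 'joint_positions': array([-1.36657716,  0.33278688, -0.0646847 ,  1.46086234,  0.02163458,
        1.34985947, -0.08849631]), 'joint_vel': array([-1.37712222e-03, -2.44975809e-06, -8.83760979e-04,  1.57291708e-04,
        4.29297908e-04,  1.21555834e-03, -5.95748730e-04]), 'joint_torque': array([ 1.99746079e-03, -6.24539638e+01,  2.51052529e-02, -3.90722644e+01,
       -6.13184203e-02,  3.64447176e-02,  2.77073775e-05]), 'ee_pos': array([0.14050005, 0.60867824, 0.23584466]), 'eef_rot': array([ 1.13158591e-01,  9.93576752e-01, -6.09527030e-04, -2.27351556e-05]), 'ft_force': array([-0.56816282,  0.3154892 ,  0.08999144]), 'torque': array([-0.00822304, -0.00504927, -0.03251298]), 'width': 0.08690573673050805}
```

View pics/side0.png

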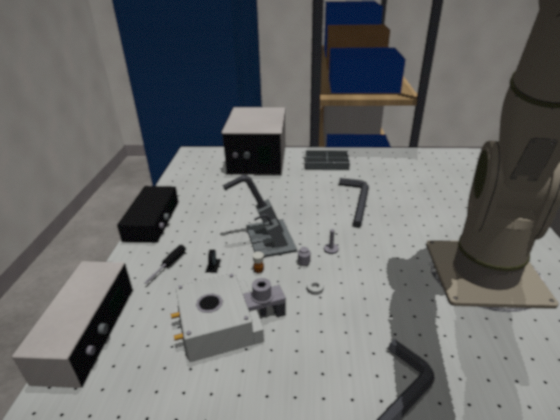

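View pics/top0.png

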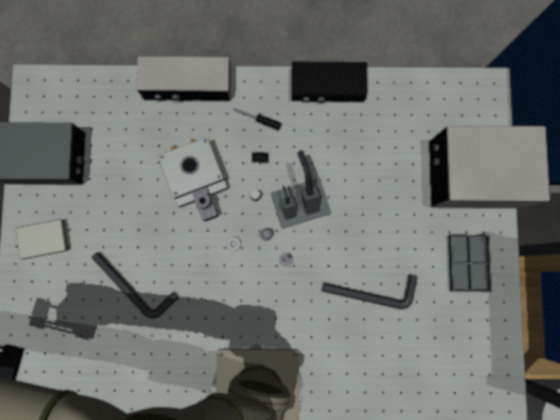

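The side view shows the stand at about (270,225) with the key's bend near (245,180), and the bolt head at about (262,287). In the top view the stand is at about (302,200) and the bolt at about (204,200). I'll take closer crops.

```bash
python3 - <<'E'
import cv2,numpy as np
t=cv2.imread("pics/top0.png");s=cv2.imread("pics/side0.png")
def crop(im,x,y,w,h,k):
    c=cv2.resize(im[y:y+h,x:x+w],None,fx=k,fy=k,interpolation=cv2.INTER_CUBIC)
    c=cv2.convertScaleAbs(c,alpha=1.5,beta=10)
    for i in range(0,w,10):
        cv2.line(c,(i*k,0),(i*k,8),(0,0,255),1); 
        if i%20==0: cv2.putText(c,str(x+i),(i*k,20),0,.4,(0,0,255))
    for j in range(0,h,10):
        cv2.line(c,(0,j*k),(8,j*k),(0,0,255),1); 
        if j%20==0: cv2.putText(c,str(y+j),(10,j*k+4),0,.4,(0,0,255))
    return c
cv2.imwrite("pics/t1.png",np.hstack([crop(t,155,135,80,90,5),crop(t,262,140,80,90,5)]))
cv2.imwrite("pics/s1.png",np.hstack([crop(s,165,265,130,100,3),crop(s,210,165,130,100,3)]))
cv2.imwrite("pics/s1.png",np.hstack([crop(s,170,270,100,95,4),crop(s,215,168,100,95,4)]))
for n in "ts": print(cv2.imread(f"pics/{n}1.png").shape)
E
```

```text
(450, 800, 3)
(380, 800, 3)
```

View pics/t1.png

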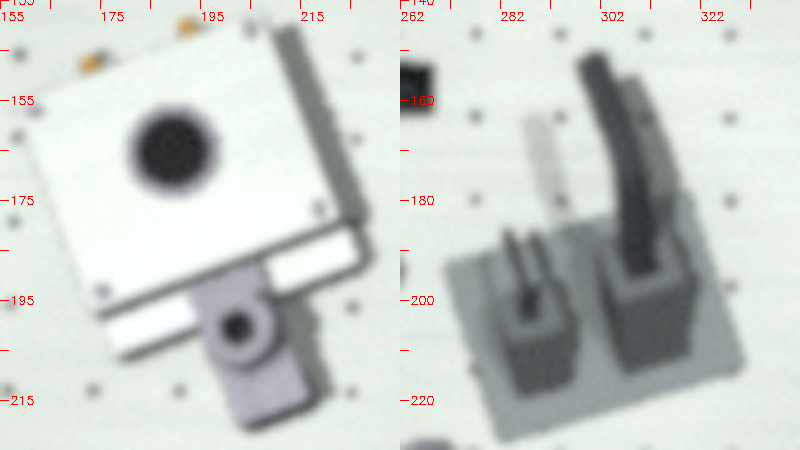

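View pics/s1.png

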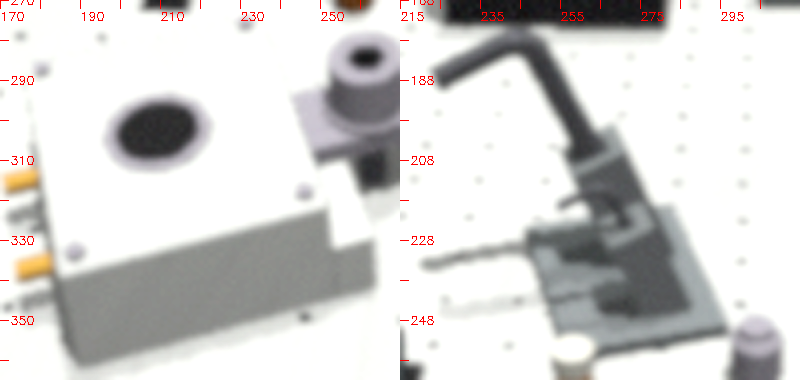

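```bash
cat > h.py <<'E'
import numpy as np,cv2
from bench import readout,camera,calibration,order
from scipy.optimize import least_squares
from scipy.spatial.transform import Rotation as R
def proj(n,P):
    c=calibration(n);E=c["extrinsics"];q=np.atleast_2d(P)@E[:3,:3].T+E[:3,3]
    return np.c_[c["fx"]*q[:,0]/q[:,2]+c["cx"],c["fy"]*q[:,1]/q[:,2]+c["cy"]]
def ray(n,uv):
    c=calibration(n);E=c["extrinsics"];d=E[:3,:3].T@np.array([(uv[0]-c["cx"])/c["fx"],(uv[1]-c["cy"])/c["fy"],1])
    return -E[:3,:3].T@E[:3,3],d
def plane(n,uv,z):
    o,d=ray(n,uv);return o+d*(z-o[2])/d[2]
def tri(a,b):
    (o1,d1),(o2,d2)=ray("top",a),ray("side",b)
    s=np.linalg.lstsq(np.c_[d1,-d2],o2-o1,rcond=None)[0];p,q=o1+s[0]*d1,o2+s[1]*d2
    return (p+q)/2,np.linalg.norm(p-q)
E
python3 - <<'E'
from h import *
print("cams",ray("side",(0,0))[0],ray("top",(0,0))[0])
print("bolt",plane("top",(202.6,200.4),.087),plane("side",(261.7,284.2),.087),tri((202.6,200.4),(261.7,284.2)))
for c in[(271,193.6),(283,228),(331,214),(320,179)]: print("base",plane("top",c,.012))
for c in[(246.8,225.5),(281.5,219.5),(296,250),(256,254.5)]: print("baseS",plane("side",c,.012))
print("bend tri",tri((309,176),(245,178)), "tip",tri((300.6,152.4),(224.5,187.5)))
for c in[(163,154),(204,139),(222,178.6),(175,198.6)]: print("cham",plane("top",c,.07))
for u,v,z in[((193,193),(204,221),.054),((208.5,187),(217.5,213),.054)]: a,b=plane("top",u,z),plane("top",v,z);print("strap",a,b,np.degrees(np.arctan2(*(a-b)[[1,0]])))
E
```

```text
cams [0.43792802 0.77700879 0.66113259] [ 0.32565262 -0.0464082   1.45967524]
bolt [0.522344   0.15249564 0.087     ] [0.52386894 0.15465333 0.087     ] (array([0.52337453, 0.15278076, 0.08516775]), np.float64(0.0015204614764828177))
base [ 0.55445524 -0.03465575  0.012     ]
base [ 0.4545168  -0.07000329  0.012     ]
base [ 0.49609044 -0.20844317  0.012     ]
base [ 0.59851153 -0.17703679  0.012     ]
baseS [ 0.60080984 -0.16748908  0.012     ]
baseS [ 0.50393288 -0.20098209  0.012     ]
baseS [ 0.45838107 -0.05884227  0.012     ]
baseS [ 0.56040287 -0.03687133  0.012     ]
bend tri (array([ 0.58222862, -0.13310234,  0.18071087]), np.float64(0.01549767468152066)) tip (array([ 0.64031488, -0.11260065,  0.16508187]), np.float64(0.00043194029710865757))
cham [0.65577074 0.26951165 0.07      ]
cham [0.69985453 0.15525028 0.07      ]
cham [0.58673022 0.1022151  0.07      ]
cham [0.52928431 0.23186704 0.07      ]
strap [0.54794038 0.18484043 0.054     ] [0.46885655 0.15194678 0.054     ] 22.584087758263085
strap [0.56538943 0.14155288 0.054     ] [0.49168008 0.11462352 0.054     ] 20.069536573227058
```

```bash
python3 - <<'E'
from h import *
s20,c20=np.sin(np.radians(20)),np.cos(np.radians(20))
B=np.array([.046,0,.191]);S=np.array([c20,0,-s20]);L=np.array([-s20,0,-c20])
obs=[("top",B+.065*S,(300.6,152.4)),("side",B+.065*S,(224.5,187.5)),("side",B,(246.3,179.5)),("top",B,(309,177))]
cor=[("top",(271,193.6),(283,228),(331,214),(320,179)),("side",(256,254.5),(296,250),(281.5,219.5),(246.8,225.5))]
sg=[(1,1),(-1,1),(-1,-1),(1,-1)]
def W(p,q): return R.from_euler("z",p[2]).apply(q)+[p[0],p[1],0]
def f(p):
    r=[proj(n,W(p,q))[0]-o for n,q,o in obs]
    for n,*cs in cor:
        for (a,b),o in zip(sg,cs): r.append(proj(n,W(p,[a*.055,b*.075+p[3],.012]))[0]-o)
    return np.ravel(r)
o=least_squares(f,[.538,-.145,.3,.028],loss="soft_l1");p=o.x
print(p,np.degrees(p[2]));print(f(p).reshape(-1,2).round(1))
print("bend",W(p,B),"tip",W(p,B+.065*S),"grasp40",W(p,B+.04*L),"entry",proj("side",W(p,B+.1*L)),proj("top",W(p,B+.1*L)))
# tool orientation: z = angle -70 in stand xz, y = stand y
t=np.radians(-70);z=np.array([np.cos(t),0,np.sin(t)])
for ys in(1,-1):
    y=np.array([0,ys,0]);M=R.from_euler("z",p[2])*R.from_matrix(np.c_[np.cross(y,z),y,z])
    s=readout.read_state();d=M*R.from_quat(s["eef_rot"]).inv();print(ys,M.as_quat(),d.as_rotvec(),"zdir",M.apply([0,0,1]))
    g=W(p,B+.04*L);print("TCP grasp",g+.005*M.apply([0,0,1]),"standoff80",g-.075*M.apply([0,0,1]))
E
```

```text
[ 0.53590197 -0.14347073  0.29561066  0.02351638] 16.93724296963977
[[-0.1  0.3]
 [ 0.7 -1.2]
 [ 2.2 -4.1]
 [-1.1 -3.9]
 [-0.5 -1.8]
 [-1.7 -0. ]
 [ 0.1 -0.8]
 [-0.1 -1.7]
 [ 0.1  0.9]
 [ 1.5 -1.5]
 [ 2.1 -1.4]
 [-0.5 -1.8]]
bend [ 0.57990669 -0.13006982  0.191     ] tip [ 0.63833733 -0.11227574  0.16876869] grasp40 [ 0.5668193  -0.13405537  0.1534123 ] entry [[263.42672222 205.274678  ]] [[309.31627023 191.64167892]]
1 [-0.14503042  0.97407006  0.02557278  0.17175483] [ 0.01335717 -0.3526927   0.51726492] zdir [ 0.32718482  0.0996387  -0.93969262]
TCP grasp [ 0.56845522 -0.13355718  0.14871383] standoff80 [ 0.54228043 -0.14152827  0.22388924]
-1 [ 0.97407006  0.14503042  0.17175483 -0.02557278] [ 0.4716624   0.01460523 -2.58479043] zdir [ 0.32718482  0.0996387  -0.93969262]
TCP grasp [ 0.56845522 -0.13355718  0.14871383] standoff80 [ 0.54228043 -0.14152827  0.22388924]
```

apply_moves(
  deltas=[
    {"translation":[0.044,-0.034,0.015],"turn":[0.001,-0.0235,0.0345],"hand":0.087},
    {"translation":[0.044,-0.034,0.015],"turn":[0.001,-0.0235,0.0345],"hand":0.087},
    {"translation":[0.044,-0.034,0.015],"turn":[0.001,-0.0235,0.0345],"hand":0.087},
    {"translation":[0.044,-0.034,0.015],"turn":[0.001,-0.0235,0.0345],"hand":0.087},
    {"translation":[0.044,-0.034,0.01],"turn":[0.001,-0.0235,0.0345],"hand":0.087},
  ],
  newtons=60,
)

```text
time: 0.6
ee_pos: [0.3318, 0.456, 0.2949]
eef_rot: [0.018, 0.998, 0.005, 0.058]
ft_force: [-0.1, 0.4, -1.0]
width: 0.0868
```

apply_moves(
  deltas=[
    {"translation":[0.028,-0.04,0],"turn":[0.001,-0.0235,0.0345],"hand":0.087},
    {"translation":[0.028,-0.04,0],"turn":[0.001,-0.0235,0.0345],"hand":0.087},
    {"translation":[0.028,-0.04,0],"turn":[0.001,-0.0235,0.0345],"hand":0.087},
    {"translation":[0.028,-0.04,0],"turn":[0.001,-0.0235,0.0345],"hand":0.087},
    {"translation":[0.028,-0.04,0],"turn":[0.001,-0.0235,0.0345],"hand":0.087},
  ],
)

```text
time: 1.1
ee_pos: [0.475, 0.2509, 0.295]
eef_rot: [-0.072, 0.99, 0.013, 0.118]
ft_force: [0.5, 0.2, 0.0]
width: 0.0869
```

apply_moves(
  deltas=[
    {"translation":[0.005,-0.048,0],"turn":[0.001,-0.0235,0.0345],"hand":0.087},
    {"translation":[0.005,-0.048,0],"turn":[0.001,-0.0235,0.0345],"hand":0.087},
    {"translation":[0.005,-0.048,0],"turn":[0.001,-0.0235,0.0345],"hand":0.087},
    {"translation":[0.005,-0.048,0],"turn":[0.001,-0.0235,0.0345],"hand":0.087},
    {"translation":[0.005,-0.048,0],"turn":[0.001,-0.0235,0.0345],"hand":0.087},
  ],
)

```text
time: 1.6
ee_pos: [0.5008, 0.0022, 0.2931]
eef_rot: [-0.16, 0.971, 0.021, 0.177]
ft_force: [1.5, 0.2, 0.6]
width: 0.0868
```

apply_moves(
  deltas=[
    {"translation":[0.006,-0.04,0],"turn":[0,0,0],"hand":0.087},
    {"translation":[0.006,-0.04,0],"turn":[0,0,0],"hand":0.087},
    {"translation":[0.006,-0.04,-0.008],"turn":[0,0,0],"hand":0.087},
    {"translation":[0.006,-0.025,-0.012],"turn":[0,0,0],"hand":0.087},
    {"translation":[0,0,0],"turn":[0,0,0],"hand":0.087},
  ],
)

```text
time: 2.1
ee_pos: [0.5225, -0.1578, 0.2725]
eef_rot: [-0.155, 0.971, 0.022, 0.179]
ft_force: [-0.3, 0.0, -0.1]
width: 0.0867
```

```bash
cat >> h.py <<'E'
def go(pos,quat):
    s=readout.read_state();print("t",s["time"],"pos",s["ee_pos"].round(4),"d",(np.array(pos)-s["ee_pos"]).round(4),"turn",(R.from_quat(quat)*R.from_quat(s["eef_rot"]).inv()).as_rotvec().round(4),"F",s["ft_force"].round(1),"T",s["torque"].round(2),"w",s["width"].round(4))
    print("q",s["joint_positions"].round(2))
E
python3 - <<'E'
from h import *
go([0.5685,-.1336,.1487],[-0.14503042,0.97407006,0.02557278,0.17175483])
E
```

```text
Traceback (most recent call last):
  File "h.py", line 18, in go
    s=readout.read_state();print("t",s["time"],"pos",s["ee_pos"].round(4),"d",(np.array(pos)-s["ee_pos"]).round(4),"turn",(R.from_quat(quat)*R.from_quat(s["eef_rot"]).inv()).as_rotvec().round(4),"F",s["ft_force"].round(1),"T",s["torque"].round(2),"w",s["width"].round(4))
                                                                                                                                                                                                                                                           ^^^^^^^^^^^^^^^^
AttributeError: 'float' object has no attribute 'round'
```

apply_moves(
  deltas=[
    {"translation":[0.004,0.011,0],"turn":[0,0.014,-0.02],"hand":0.087},
    {"translation":[0.014,0.004,-0.041],"turn":[0,0,0],"hand":0.087},
    {"translation":[0.014,0.004,-0.041],"turn":[0,0,0],"hand":0.087},
    {"translation":[0.014,0.005,-0.041],"turn":[0,0,0],"hand":0.087},
    {"translation":[0,0,0],"turn":[0,0,0],"hand":0.087},
  ],
)

```text
time: 2.6
ee_pos: [0.5683, -0.1288, 0.1503]
eef_rot: [-0.146, 0.974, 0.022, 0.171]
ft_force: [-1.1, 0.5, -0.4]
width: 0.0872
```

```bash
sed -i 's/s\["width"\].round(4)/round(s["width"],4)/' h.py; python3 - <<'E'
from h import *
go([0.5685,-.1336,.1487],[-0.14503042,0.97407006,0.02557278,0.17175483])
a=cv2.resize(camera("side")[130:270,190:340],None,fx=2.6,fy=2.6,interpolation=2);b=cv2.resize(camera("top")[130:270,230:380],None,fx=2.6,fy=2.6,interpolation=2)
cv2.imwrite("pics/g1.png",np.hstack([a,b])[...,::-1])
E
```

```text
t 2.6 pos [ 0.5683 -0.1288  0.1503] d [ 0.0002 -0.0048 -0.0016] turn [ 0.0071  0.0005 -0.0005] F [-1.1  0.5 -0.4] T [-0.02  0.48 -0.04] w 0.0872
q [-0.79  0.2   1.15  2.   -0.52  0.83  2.5 ]
```

View pics/g1.png

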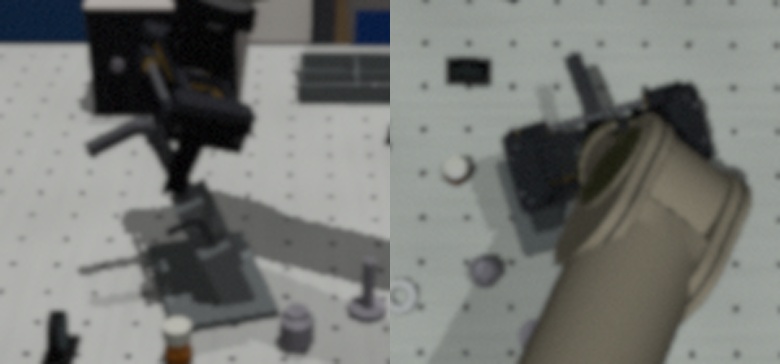

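apply_moves(
  deltas=[
    {"translation":[0,-0.005,-0.002],"turn":[0.007,0,0],"hand":0.087},
    {"translation":[0,0,0],"turn":[0,0,0],"hand":0.03},
    {"translation":[0,0,0],"turn":[0,0,0],"hand":0.012},
    {"translation":[0,0,0],"turn":[0,0,0],"hand":0.0},
    {"translation":[0,0,0],"turn":[0,0,0],"hand":0.0},
  ],
  newtons=20,
)

```text
time: 3.2
ee_pos: [0.5708, -0.1391, 0.1665]
eef_rot: [-0.142, 0.972, 0.029, 0.185]
ft_force: [0.2, -1.0, -0.8]
width: 0.0632
```

apply_moves(
  deltas=[
    {"translation":[0,0,0],"turn":[0,0,0],"hand":0.0},
    {"translation":[0,0,0],"turn":[0,0,0],"hand":0.0},
  ],
)

```text
time: 3.4
ee_pos: [0.571, -0.1388, 0.1675]
eef_rot: [-0.143, 0.972, 0.03, 0.186]
ft_force: [-0.1, -0.4, 0.6]
width: 0.0469
```

```bash
python3 - <<'E'
from h import *
go([0.5685,-.1336,.1487],[-0.14503042,0.97407006,0.02557278,0.17175483])
s=readout.read_state();print(s["joint_positions"],s["joint_vel"].round(3),s["joint_torque"].round(1))
E
```

```text
t 3.4 pos [ 0.571  -0.1388  0.1675] d [-0.0025  0.0052 -0.0188] turn [-0.0134  0.0271  0.0035] F [-0.1 -0.4  0.6] T [-0.02  0.46  0.01] w 0.0469
q [-0.77  0.16  1.15  1.98 -0.51  0.85  2.51]
[-0.7728714   0.16319744  1.15081104  1.9815132  -0.51232633  0.84657263
  2.50881486] [-0.005 -0.009  0.002  0.001  0.004  0.004 -0.005] [  0.1 -23.3   5.9 -36.7  -1.1  -1.1   0. ]
```

apply_moves(
  deltas=[
    {"translation":[-0.002,0.004,-0.01],"turn":[-0.006,0.013,0.002],"hand":0.045},
    {"translation":[-0.001,0.002,-0.01],"turn":[-0.006,0.013,0.002],"hand":0.045},
  ],
)

```text
time: 3.6
ee_pos: [0.5682, -0.1325, 0.1472]
eef_rot: [-0.145, 0.974, 0.026, 0.172]
ft_force: [0.0, 0.3, -0.2]
width: 0.0451
```

```bash
python3 - <<'E'
from h import *
go([0.5685,-.1336,.1487],[-0.14503042,0.97407006,0.02557278,0.17175483])
E
```

```text
t 3.6 pos [ 0.5682 -0.1325  0.1472] d [ 0.0003 -0.0011  0.0015] turn [-0.0012  0.0013 -0.0006] F [ 0.   0.3 -0.2] T [-0.06  0.43  0.01] w 0.0451
q [-0.75  0.21  1.12  1.99 -0.54  0.83  2.52]
```

apply_moves(
  deltas=[
    {"translation":[0,0,0],"turn":[0,0,0],"hand":0.02},
    {"translation":[0,0,0],"turn":[0,0,0],"hand":0.005},
    {"translation":[0,0,0],"turn":[0,0,0],"hand":0.0},
  ],
  newtons=20,
)

```text
time: 3.9
ee_pos: [0.5671, -0.1316, 0.1443]
eef_rot: [-0.146, 0.974, 0.026, 0.17]
ft_force: [-0.3, -0.3, -0.4]
width: 0.0284
```

apply_moves(
  deltas=[
    {"translation":[0,0,0],"turn":[0,0,0],"hand":0.0},
    {"translation":[0,0,0],"turn":[0,0,0],"hand":0.0},
  ],
)

```text
time: 4.1
ee_pos: [0.5672, -0.1323, 0.1445]
eef_rot: [-0.146, 0.974, 0.025, 0.17]
ft_force: [0.5, -1.1, -1.3]
width: 0.0168
```

apply_moves(
  deltas=[
    {"translation":[0,0,0],"turn":[0,0,0],"hand":0.0},
    {"translation":[0,0,0],"turn":[0,0,0],"hand":0.0},
    {"translation":[0.003,0.001,0.009],"turn":[0,0,0],"hand":0.0},
    {"translation":[0.003,0.001,0.009],"turn":[0,0,0],"hand":0.0},
  ],
  newtons=60,
)

```text
time: 4.5
ee_pos: [0.5717, -0.1309, 0.1616]
eef_rot: [-0.145, 0.975, 0.025, 0.168]
ft_force: [3.3, -1.2, -8.7]
width: 0.0164
```

```bash
python3 - <<'E'
from h import *
go([0.567+.0393,-.132+.012,.1445+.1128],[-0.146,0.974,0.0255,0.1705])
E
```

```text
t 4.5 pos [ 0.5717 -0.1309  0.1616] d [0.0346 0.0109 0.0957] turn [ 0.0016 -0.0048  0.002 ] F [ 3.3 -1.2 -8.7] T [-0.52  0.03 -0.09] w 0.0164
q [-0.78  0.2   1.14  1.97 -0.5   0.87  2.48]
```

apply_moves(
  deltas=[
    {"translation":[0.007,0.002,0.019],"turn":[0,0,0],"hand":0.0},
    {"translation":[0.007,0.002,0.019],"turn":[0,0,0],"hand":0.0},
    {"translation":[0.007,0.002,0.019],"turn":[0,0,0],"hand":0.0},
    {"translation":[0.007,0.002,0.019],"turn":[0,0,0],"hand":0.0},
    {"translation":[0.007,0.003,0.019],"turn":[0,0,0],"hand":0.0},
  ],
)

```text
time: 5.0
ee_pos: [0.6059, -0.1182, 0.2604]
eef_rot: [-0.145, 0.975, 0.026, 0.166]
ft_force: [1.1, -0.4, -4.7]
width: 0.0164
```

```bash
python3 - <<'E'
from h import *
go([0.567+.0393,-.132+.012,.1445+.1128],[-0.146,0.974,0.0255,0.1705])
E
```

```text
t 5.0 pos [ 0.6059 -0.1182  0.2604] d [ 0.0004 -0.0018 -0.0031] turn [ 0.0004 -0.01    0.0024] F [ 1.1 -0.4 -4.7] T [-0.24  0.74 -0.04] w 0.0164
q [-0.86  0.17  1.19  1.77 -0.4   1.06  2.33]
```

apply_moves(
  deltas=[
    {"translation":[-0.005,0.01,0.012],"turn":[-0.035,0.115,0],"hand":0.0},
    {"translation":[-0.01,0.02,0.012],"turn":[-0.035,0.115,0],"hand":0.0},
    {"translation":[-0.012,0.024,0.012],"turn":[-0.035,0.115,0],"hand":0.0},
    {"translation":[-0.012,0.024,0.01],"turn":[-0.035,0.115,0],"hand":0.0},
    {"translation":[-0.012,0.024,0],"turn":[-0.035,0.115,0],"hand":0.0},
  ],
)

```text
time: 5.5
ee_pos: [0.5527, -0.016, 0.3174]
eef_rot: [-0.14, 0.981, -0.021, -0.135]
ft_force: [0.5, 0.2, -5.3]
width: 0.0165
```

```bash
cat >> h.py <<'E'
def toolquat(yaw,tilt,ys=1):
    t=np.radians(tilt);z=np.array([np.cos(t),0,np.sin(t)]);y=np.array([0,ys,0])
    return (R.from_euler("z",yaw,degrees=True)*R.from_matrix(np.c_[np.cross(y,z),y,z])).as_quat()
E
python3 - <<'E'
from h import *
go([.477,.138,.30],toolquat(11.5,-140))
E
```

```text
t 5.5 pos [ 0.5527 -0.016   0.3174] d [-0.0757  0.154  -0.0174] turn [-0.1394  0.5813 -0.0817] F [ 0.5  0.2 -5.3] T [ 0.2  -0.65  0.04] w 0.0165
q [-0.82  0.53  1.11  1.35 -0.32  1.78  2.11]
```

apply_moves(
  deltas=[
    {"translation":[-0.015,0.031,-0.002],"turn":[-0.028,0.116,-0.016],"hand":0.0},
    {"translation":[-0.015,0.031,-0.002],"turn":[-0.028,0.116,-0.016],"hand":0.0},
    {"translation":[-0.015,0.031,-0.002],"turn":[-0.028,0.116,-0.016],"hand":0.0},
    {"translation":[-0.015,0.031,-0.002],"turn":[-0.028,0.116,-0.016],"hand":0.0},
    {"translation":[-0.012,0.025,-0.002],"turn":[-0.026,0.1,-0.016],"hand":0.0},
  ],
)

```text
time: 6.0
ee_pos: [0.5028, 0.0751, 0.2784]
eef_rot: [-0.104, 0.938, -0.03, -0.329]
ft_force: [0.8, -1.2, -7.7]
width: 0.0163
```

apply_moves(
  deltas=[
    {"translation":[0,0,0],"turn":[0,0,0],"hand":0.0},
  ],
)

```text
time: 6.1
ee_pos: [0.502, 0.0792, 0.2765]
eef_rot: [-0.108, 0.937, -0.029, -0.331]
ft_force: [-0.2, 0.7, -5.4]
width: 0.0168
```

```bash
python3 - <<'E'
from h import *
go([.477,.138,.24],toolquat(11.5,-140))
a=cv2.resize(camera("side")[160:360,150:350],None,fx=2,fy=2,interpolation=2);b=cv2.resize(camera("top")[100:300,120:320],None,fx=2,fy=2,interpolation=2)
cv2.imwrite("pics/f1.png",cv2.convertScaleAbs(np.hstack([a,b])[...,::-1],alpha=1.5,beta=10))
E
```

```text
t 6.1 pos [0.502  0.0792 0.2765] d [-0.025   0.0588 -0.0365] turn [-0.0585  0.1874 -0.0207] F [-0.2  0.7 -5.4] T [ 0.41 -1.51 -0.04] w 0.0168
q [-0.52  0.59  0.45  1.23 -0.17  2.04  1.73]
```

View pics/f1.png

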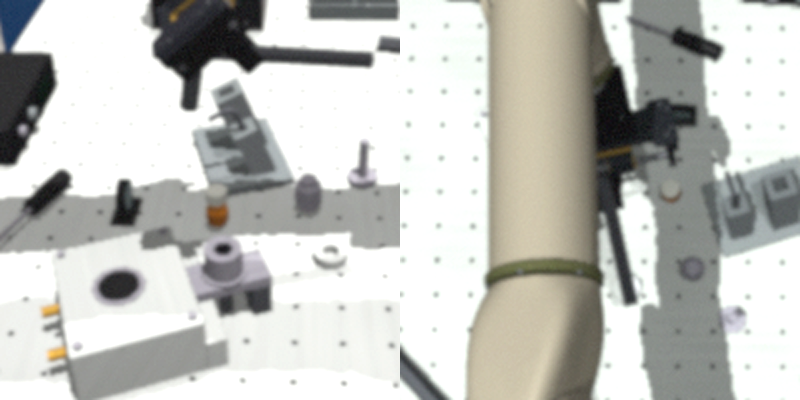

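```bash
cat >> h.py <<'E'
SP=np.array([0.5359,-0.1435,0.2956])
def T(pos,quat):
    M=np.eye(4);M[:3,:3]=R.from_quat(quat).as_matrix();M[:3,3]=pos;return M
def keyrel():
    s20,c20=np.sin(np.radians(20)),np.cos(np.radians(20))
    x=np.array([-s20,0,-c20]);z=-np.array([c20,0,-s20]);Rz=R.from_euler("z",SP[2]).as_matrix()
    K=np.eye(4);K[:3,:3]=Rz@np.c_[x,np.cross(z,x),z];K[:3,3]=Rz@[.046,0,.191]+[SP[0],SP[1],0]
    return np.linalg.inv(T([.5672,-.1323,.1445],[-.146,.974,.025,.170]))@K
def key(rel,pts=((0,0,0),(0,0,-.065),(.18,0,0))):
    s=readout.read_state();K=T(s["ee_pos"],s["eef_rot"])@rel
    return K,np.array([K[:3,:3]@p+K[:3,3] for p in pts])
E
python3 - <<'E'
from h import *
K,p=key(keyrel());print(p.round(4));print("side",proj("side",p).round(1).tolist(),"top",proj("top",p).round(1).tolist())
print("x",K[:3,0].round(3),"yaw",np.degrees(np.arctan2(K[1,0],K[0,0])),"y",K[:3,1].round(3))
print("long tip",tri((235,251),(336,190)))
E
```

```text
[[0.5489 0.0832 0.2923]
 [0.5617 0.0868 0.2286]
 [0.3767 0.046  0.2557]]
side [[247.6, 179.6], [243.1, 208.3], [334.8, 187.7]] top [[220.0, 176.9], [221.4, 176.7], [235.8, 251.2]]
x [-0.957 -0.207 -0.203] yaw -167.79834714287674 y [ 0.214 -0.977 -0.012]
long tip (array([0.37574156, 0.04841431, 0.25196386]), np.float64(0.002957779336717704))
```

```bash
cat >> h.py <<'E'
BOLT=np.array([.5230,.1530,.087])
def goalkey(rel,yaw,h,dx=0,dy=0,pitch=0):
    """TCP goal for short tip h above the mouth"""
    K=np.eye(4);K[:3,:3]=(R.from_euler("z",yaw,degrees=True)*R.from_euler("y",pitch,degrees=True)).as_matrix()
    K[:3,3]=BOLT+[dx,dy,h]-K[:3,:3]@[0,0,-.065]
    G=K@np.linalg.inv(rel);return G[:3,3],R.from_matrix(G[:3,:3]).as_quat()
E
python3 - <<'E'
from h import *
p,q=goalkey(keyrel(),191.5,.03);print(p,q);go(p,q)
E
```

```text
[0.47557504 0.14498009 0.17811928] [-0.09169442  0.90088888 -0.04219927 -0.42214995]
t 6.2 pos [0.5034 0.075  0.2787] d [-0.0278  0.0699 -0.1006] turn [-0.0536  0.1975 -0.0134] F [ 1.  -0.1 -4.7] T [ 0.24 -1.46  0.1 ] w 0.0165
q [-0.52  0.59  0.47  1.23 -0.17  2.04  1.73]
```

apply_moves(
  deltas=[
    {"translation":[-0.009,0.022,-0.016],"turn":[0,0,0],"hand":0.0},
    {"translation":[-0.009,0.022,-0.016],"turn":[0,0,0],"hand":0.0},
    {"translation":[-0.009,0.022,-0.016],"turn":[-0.01,0.04,-0.003],"hand":0.0},
    {"translation":[0,0.004,-0.02],"turn":[-0.02,0.08,-0.005],"hand":0.0},
    {"translation":[0,0,-0.015],"turn":[-0.02,0.08,-0.005],"hand":0.0},
  ],
)

```text
time: 6.7
ee_pos: [0.4805, 0.1385, 0.2044]
eef_rot: [-0.084, 0.912, -0.046, -0.4]
ft_force: [0.5, -0.6, -8.4]
width: 0.0165
```

```bash
python3 - <<'E'
from h import *
p,q=goalkey(keyrel(),191.5,.02);go(p,q);K,p=key(keyrel());print(p,K[:3,0])
E
```

```text
t 6.7 pos [0.4805 0.1385 0.2044] d [-0.005   0.0065 -0.0363] turn [0.0079 0.0511 0.01  ] F [ 0.5 -0.6 -8.4] T [ 0.33 -1.87  0.05] w 0.0165
q [-0.47  0.71  0.24  1.24 -0.18  2.04  1.53]
[[0.52777582 0.14604699 0.21062153]
 [0.53109253 0.14551415 0.14570839]
 [0.35126164 0.11189466 0.20188296]] [-0.98063433 -0.18973516 -0.04854764]
```

apply_moves(
  deltas=[
    {"translation":[-0.002,0.003,-0.015],"turn":[0.004,0.02,0.005],"hand":0.0},
    {"translation":[-0.002,0.003,-0.015],"turn":[0.004,0.025,0.005],"hand":0.0},
    {"translation":[0,0,-0.006],"turn":[0,0.005,0],"hand":0.0},
    {"translation":[0,0,0],"turn":[0,0,0],"hand":0.0},
  ],
)

```text
time: 7.1
ee_pos: [0.4789, 0.1416, 0.1652]
eef_rot: [-0.089, 0.902, -0.044, -0.42]
ft_force: [-0.9, 0.1, -5.7]
width: 0.0163
```

```bash
python3 - <<'E'
from h import *
p,q=goalkey(keyrel(),191.5,.012);go(p,q);K,p=key(keyrel());print(p,K[:3,0]);print("side",proj("side",np.vstack([p,BOLT])).round(1).tolist(),"top",proj("top",np.vstack([p,BOLT])).round(1).tolist())
S=camera("side");Tp=camera("top");cv2.imwrite("pics/sb.png",S[...,::-1]);cv2.imwrite("pics/tb.png",Tp[...,::-1])
a=cv2.resize(S[210:310,215:345],None,fx=4,fy=4,interpolation=2);b=cv2.resize(Tp[150:250,170:235],None,fx=4,fy=4,interpolation=2)
cv2.imwrite("pics/f2.png",cv2.convertScaleAbs(np.hstack([a,b])[...,::-1],alpha=1.8,beta=15))
E
```

```text
t 7.1 pos [0.4789 0.1416 0.1652] d [-0.0033  0.0033 -0.0051] turn [0.0048 0.0044 0.0038] F [-0.9  0.1 -5.7] T [ 0.4  -1.74  0.03] w 0.0163
q [-0.46  0.77  0.23  1.24 -0.19  2.02  1.55]
[[0.5263045  0.14950453 0.16922632]
 [0.52659052 0.14919464 0.10422769]
 [0.34978514 0.11428314 0.16861748]] [-0.98066309 -0.19567436 -0.00338244]
side [[258.8, 251.1], [260.3, 276.1], [347.8, 242.3], [262.2, 283.7]] top [[199.3, 194.3], [203.0, 198.0], [211.4, 263.0], [202.4, 200.2]]
```

View pics/f2.png

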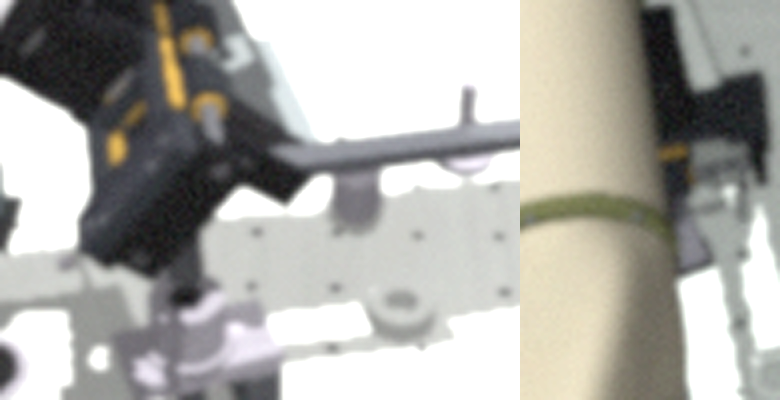

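```bash
python3 - <<'E'
import cv2,numpy as np
g=cv2.cvtColor(cv2.imread("pics/sb.png"),6).astype(int);g0=cv2.cvtColor(cv2.imread("pics/side0.png"),6).astype(int)
print("cols",list(range(246,282)))
for r in range(268,300,1): print(r,*g[r,248:280])
print()
for r in range(276,304,2): print(r,*g0[r,244:284])
E
```

```text
cols [246, 247, 248, 249, 250, 251, 252, 253, 254, 255, 256, 257, 258, 259, 260, 261, 262, 263, 264, 265, 266, 267, 268, 269, 270, 271, 272, 273, 274, 275, 276, 277, 278, 279, 280, 281]
268 15 8 10 10 8 2 6 9 9 7 6 8 11 5 9 21 42 75 96 105 107 107 107 107 107 107 107 106 103 98 85 82
269 8 7 6 12 11 8 10 12 5 13 4 11 11 12 14 22 48 78 99 106 109 108 106 106 106 107 106 107 106 104 98 96
270 12 8 5 9 10 6 7 9 9 12 12 9 13 15 18 25 50 79 99 107 108 108 107 106 107 107 106 107 106 106 105 104
271 12 8 12 9 6 7 5 7 11 9 6 15 15 19 21 31 50 79 101 107 108 107 106 106 107 107 106 107 107 108 107 106
272 14 16 15 12 7 11 9 9 5 11 10 14 20 24 26 32 50 78 97 107 108 107 107 106 107 106 107 108 108 106 107 106
273 18 23 22 16 13 12 5 9 9 13 13 15 21 26 29 30 46 72 95 105 108 108 106 105 106 107 108 108 109 108 106 106
274 24 28 24 23 18 10 11 9 10 16 18 24 26 30 28 30 43 69 93 105 108 107 106 106 107 108 107 108 108 107 106 105
275 25 28 29 23 18 7 11 11 11 13 23 27 30 30 29 32 41 65 90 103 106 108 106 107 107 107 107 107 108 106 107 106
276 23 23 23 18 11 6 14 18 19 26 24 31 30 31 29 31 39 62
[... 3994 characters left out ...]
3 132 131 131 128 124 109 81 61 51 48 47 51 55 55 60 60 59 60 61 63 63 63 63 63 65 76 99 118 125 127 129 127 128 127 126 127 127 129 136
296 134 129 129 128 128 124 115 95 73 57 50 51 53 54 57 59 57 60 60 60 62 62 63 63 62 69 87 105 116 121 124 128 129 128 128 129 129 129 130 130
298 140 131 131 128 129 126 116 105 94 84 70 60 54 54 56 58 59 60 63 63 63 62 62 67 74 88 103 112 114 120 127 129 128 127 126 123 119 115 112 107
300 150 135 128 129 128 128 124 116 105 97 94 91 84 76 70 70 68 68 69 70 73 76 82 89 95 98 97 101 109 113 113 107 101 93 89 84 78 73 70 69
302 161 145 132 127 127 127 126 125 123 118 109 99 92 92 90 90 88 89 88 87 85 84 82 75 69 67 73 78 77 74 70 69 66 66 64 62 62 62 61 60
```

```bash
cat >> h.py <<'E'
def rel2():
    A=keyrel();x=A[:3,0].copy();x[1]=0;x/=np.linalg.norm(x);y=np.array([0,-1.,0]);A[:3,:3]=np.c_[x,y,np.cross(x,y)];A[1,3]=0
    A[:3,3]+=R.from_quat(toolquat(11.5,-140)).inv().apply([-.0016,0,-.0045]);A[1,3]=0
    return A
BOLT=np.array([.5245,.1532,.087])
E
python3 - <<'E'
from h import *
print(keyrel().round(4),rel2().round(4))
p,q=goalkey(rel2(),191.5,.003);go(p,q);K,p=key(rel2());print(p.round(4),K[:3,0])
# side-row check
print(proj("side",[p[1]+[0,.0085,0],p[1],BOLT]).round(1).tolist())
E
```

```text
[[ 6.400e-01  2.000e-03  7.684e-01 -2.780e-02]
 [ 1.500e-03 -1.000e+00  1.400e-03 -1.700e-03]
 [ 7.684e-01  3.000e-04 -6.400e-01 -3.940e-02]
 [ 0.000e+00  0.000e+00  0.000e+00  1.000e+00]] [[ 0.64    0.      0.7684 -0.0302]
 [ 0.     -1.      0.      0.    ]
 [ 0.7684  0.     -0.64   -0.0353]
 [ 0.      0.      0.      1.    ]]
t 7.2 pos [0.479  0.142  0.1662] d [-0.      0.0019 -0.0106] turn [0.0023 0.0052 0.0018] F [-1.1  0.2 -4.8] T [ 0.43 -1.76 -0.02] w 0.0162
q [-0.46  0.77  0.22  1.24 -0.19  2.02  1.55]
[[0.5246 0.1512 0.1658]
 [0.5249 0.1511 0.1008]
 [0.3481 0.1156 0.165 ]] [-0.98027824 -0.19756701 -0.0046755 ]
[[260.7, 280.8], [261.1, 278.0], [261.5, 283.7]]
```

apply_moves(
  deltas=[
    {"translation":[0,0.002,-0.004],"turn":[0.002,0.005,0.002],"hand":0.0},
    {"translation":[0,0,-0.003],"turn":[0,0,0],"hand":0.0},
    {"translation":[0,0,-0.002],"turn":[0,0,0],"hand":0.0},
    {"translation":[0,0,0],"turn":[0,0,0],"hand":0.0},
  ],
)

```text
time: 7.6
ee_pos: [0.4799, 0.1443, 0.1589]
eef_rot: [-0.091, 0.902, -0.043, -0.42]
ft_force: [0.0, -0.5, -4.4]
width: 0.0161
```

apply_moves(
  deltas=[
    {"translation":[0,0,-0.002],"turn":[0,0,0],"hand":0.0},
    {"translation":[0,0,-0.001],"turn":[0,0,0],"hand":0.0},
  ],
)

```text
time: 7.8
ee_pos: [0.4801, 0.1443, 0.1561]
eef_rot: [-0.091, 0.902, -0.042, -0.419]
ft_force: [-0.1, 0.2, -4.5]
width: 0.0165
```

```bash
python3 - <<'E'
from h import *
p,q=goalkey(rel2(),191.5,.0);go(p,q);K,p=key(rel2());print(p.round(4),K[:3,0])
E
```

```text
t 7.8 pos [0.4801 0.1443 0.1561] d [-0.0011 -0.0003 -0.0034] turn [-0.0008  0.006  -0.0003] F [-0.1  0.2 -4.5] T [ 0.38 -1.73  0.04] w 0.0165
q [-0.45  0.78  0.22  1.24 -0.19  2.01  1.55]
[[0.5256 0.1535 0.1557]
 [0.526  0.1536 0.0907]
 [0.3493 0.1176 0.1546]] [-0.97984493 -0.1996671  -0.0060788 ]
```

apply_moves(
  deltas=[
    {"translation":[-0.001,0,-0.001],"turn":[0,0.003,0],"hand":0.0},
    {"translation":[0,0,-0.001],"turn":[0,0,0],"hand":0.0},
  ],
)

```text
time: 8.0
ee_pos: [0.4791, 0.1442, 0.1539]
eef_rot: [-0.091, 0.902, -0.042, -0.421]
ft_force: [-0.1, -0.1, -5.0]
width: 0.0169
```

apply_moves(
  deltas=[
    {"translation":[0,0,-0.001],"turn":[0,0,0],"hand":0.0},
    {"translation":[0,0,-0.001],"turn":[0,0,0],"hand":0.0},
  ],
)

```text
time: 8.2
ee_pos: [0.4789, 0.1444, 0.1523]
eef_rot: [-0.091, 0.902, -0.042, -0.421]
ft_force: [1.0, 1.3, -4.2]
width: 0.0166
```

apply_moves(
  deltas=[
    {"translation":[0,0,-0.001],"turn":[0,0,0],"hand":0.0},
    {"translation":[0,0,-0.001],"turn":[0,0,0],"hand":0.0},
  ],
)

```text
time: 8.4
ee_pos: [0.479, 0.1447, 0.15]
eef_rot: [-0.091, 0.902, -0.042, -0.421]
ft_force: [0.1, 0.7, -5.0]
width: 0.0163
```

apply_moves(
  deltas=[
    {"translation":[0,0,-0.001],"turn":[0,0,0],"hand":0.0},
    {"translation":[0,0,-0.0015],"turn":[0,0,0],"hand":0.0},
  ],
)

```text
time: 8.6
ee_pos: [0.479, 0.1447, 0.1472]
eef_rot: [-0.091, 0.902, -0.042, -0.421]
ft_force: [0.1, -0.2, -4.0]
width: 0.0166
```

apply_moves(
  deltas=[
    {"translation":[0,0,-0.001],"turn":[0,0,0],"hand":0.0},
    {"translation":[0,0,-0.0015],"turn":[0,0,0],"hand":0.0},
  ],
)

```text
time: 8.8
ee_pos: [0.479, 0.1448, 0.1443]
eef_rot: [-0.091, 0.902, -0.042, -0.421]
ft_force: [-0.3, 1.3, -5.3]
width: 0.0164
```

```bash
python3 - <<'E'
from h import *
p,q=goalkey(rel2(),191.5,.0);go(p,q);K,p=key(rel2());print(p.round(4),K[:3,0],proj("side",p).round(1).tolist())
g=cv2.cvtColor(camera("side"),7).astype(int)
for r in range(272,292): print(r,*g[r,250:276])
E
```

```text
t 8.8 pos [0.479  0.1448 0.1443] d [-0.0001 -0.0008  0.0083] turn [-0.0021  0.0028 -0.0005] F [-0.3  1.3 -5.3] T [ 0.53 -1.73 -0.13] w 0.0164
q [-0.45  0.79  0.22  1.25 -0.19  1.99  1.55]
[[0.5245 0.154  0.1439]
 [0.5247 0.1542 0.0789]
 [0.3482 0.1181 0.1433]] [-0.97981579 -0.19987681 -0.00320711] [[260.1, 262.6], [261.5, 287.0], [347.9, 253.4]]
272 20 12 15 15 11 6 5 8 6 8 11 9 11 14 12 12 8 11 21 38 64 85 99 105 107 107
273 18 13 9 10 9 11 7 6 10 6 9 5 9 8 11 10 11 21 37 60 81 97 104 107 109 107
274 14 16 12 13 7 7 7 10 9 9 7 8 8 11 14 10 21 37 60 81 95 103 106 107 107 109
275 13 8 10 13 8 9 4 10 11 10 17 9 11 11 13 21 36 59 82 97 104 105 107 107 107 108
276 10 10 10 9 7 8 8 8 9 9 6 9 11 8 17 33 59 81 97 104 106 106 107 107 107 108
277 9 11 7 9 6 12 11 12 6 12 11 8 12 13 25 47 76 93 104 106 107 108 107 107 108 108
278 13 10 9 11 8 7 13 12 10 10 8 8 8 11 29 52 74 92 101 103 105 108 107 108 108 108
279 14 6 8 9 11 8 7 8 6 7 8 10 12 16 29 45 62 77 87 96 103 108 108 108 108 107
280 10 11 5 9 11 9 11 14 10 7 11 18 16 20 30 40 51 60 70 84 96 106 108 107 108 106
281 12 11 10 11 11 9 7 4 1
[... 193 characters left out ...]
 50 55 64 78 96 104 107 108 106
284 31 28 21 10 7 6 10 14 14 18 24 30 26 32 33 41 51 57 62 71 85 95 104 106 106 105
285 30 26 18 14 9 10 15 19 21 24 27 29 31 33 41 59 73 79 84 89 96 98 101 100 97 96
286 23 23 11 7 8 10 18 25 31 33 34 33 35 38 55 81 99 106 104 102 95 93 91 90 88 87
287 30 20 13 12 15 20 30 40 44 45 45 43 47 52 67 93 110 113 108 98 86 82 83 82 83 83
288 59 42 29 20 18 31 41 49 53 53 51 56 65 74 85 100 110 107 97 86 77 78 79 81 80 81
289 85 69 50 34 35 41 48 53 54 55 55 65 80 94 101 102 101 93 81 74 74 75 77 80 79 80
290 93 81 63 50 46 51 53 55 56 54 57 63 80 92 95 92 87 80 74 70 71 72 77 80 80 82
291 84 75 65 55 53 55 54 57 55 57 57 62 70 78 81 79 78 75 74 72 70 70 74 78 79 78
```

apply_moves(
  deltas=[
    {"translation":[0,-0.0005,-0.0015],"turn":[0,0,0],"hand":0.0},
    {"translation":[0,0,-0.0015],"turn":[0,0,0],"hand":0.0},
  ],
)

```text
time: 9.05
ee_pos: [0.4789, 0.1445, 0.141]
eef_rot: [-0.092, 0.902, -0.042, -0.421]
ft_force: [-0.9, 0.8, -4.7]
width: 0.0163
```

apply_moves(
  deltas=[
    {"translation":[0,0,-0.0015],"turn":[0,0,0],"hand":0.0},
    {"translation":[0,0,-0.0015],"turn":[0,0,0],"hand":0.0},
  ],
)

```text
time: 9.25
ee_pos: [0.479, 0.1446, 0.1377]
eef_rot: [-0.092, 0.902, -0.042, -0.421]
ft_force: [-0.7, 1.4, -5.0]
width: 0.0164
```

apply_moves(
  deltas=[
    {"translation":[0,0,-0.0015],"turn":[0,0,0],"hand":0.0},
    {"translation":[0,0,-0.001],"turn":[0,0,0],"hand":0.0},
  ],
)

```text
time: 9.45
ee_pos: [0.4789, 0.1446, 0.135]
eef_rot: [-0.092, 0.902, -0.042, -0.421]
ft_force: [1.0, 1.8, -4.5]
width: 0.0165
```

apply_moves(
  deltas=[
    {"translation":[0,0,-0.0015],"turn":[0,0,0],"hand":0.0},
    {"translation":[0,0,-0.001],"turn":[0,0,0],"hand":0.0},
  ],
)

```text
time: 9.65
ee_pos: [0.4788, 0.1446, 0.1324]
eef_rot: [-0.092, 0.901, -0.042, -0.421]
ft_force: [-1.9, 0.4, 1.3]
width: 0.016
```

apply_moves(
  deltas=[
    {"translation":[0,0,-0.001],"turn":[0,0,0],"hand":0.0},
    {"translation":[0,0,-0.001],"turn":[0,0,0],"hand":0.0},
  ],
)

```text
time: 9.85
ee_pos: [0.4783, 0.1445, 0.1319]
eef_rot: [-0.092, 0.901, -0.042, -0.422]
ft_force: [-3.3, 1.0, 6.5]
width: 0.0165
```

apply_moves(
  deltas=[
    {"translation":[0,0,-0.001],"turn":[0,0,0],"hand":0.0},
    {"translation":[0,0,-0.001],"turn":[0,0,0],"hand":0.0},
  ],
)

```text
time: 10.05
ee_pos: [0.4782, 0.1444, 0.1319]
eef_rot: [-0.092, 0.901, -0.041, -0.422]
ft_force: [-1.6, 1.7, 5.9]
width: 0.016
```

apply_moves(
  deltas=[
    {"translation":[0.0005,0,0.0005],"turn":[0,0,0],"hand":0.0},
    {"translation":[0,0,0],"turn":[0,0,0],"hand":0.05},
    {"translation":[0,0,0],"turn":[0,0,0],"hand":0.05},
    {"translation":[0,0,0],"turn":[0,0,0],"hand":0.05},
  ],
  newtons=20,
)

```text
time: 10.45
ee_pos: [0.479, 0.1438, 0.1324]
eef_rot: [-0.091, 0.901, -0.042, -0.422]
ft_force: [0.8, -0.0, -0.4]
width: 0.0336
```

```bash
python3 - <<'E'
from h import *
s=readout.read_state();go(s["ee_pos"],toolquat(11.5,-115));
S=camera("side");Tp=camera("top")
a=cv2.resize(S[210:310,215:375],None,fx=3,fy=3,interpolation=2);b=cv2.resize(Tp[180:280,170:260],None,fx=3,fy=3,interpolation=2)
cv2.imwrite("pics/f3.png",cv2.convertScaleAbs(np.hstack([a,b])[...,::-1],alpha=1.8,beta=15))
u=np.array([np.cos(np.radians(191.5)),np.sin(np.radians(191.5)),0]);print(BOLT+.155*u)
E
```

```text
t 10.45 pos [0.479  0.1438 0.1324] d [0. 0. 0.] turn [ 0.0862 -0.4312 -0.0008] F [ 0.8 -0.  -0.4] T [ 0.17 -0.89 -0.01] w 0.0336
q [-0.45  0.81  0.21  1.25 -0.19  1.97  1.55]
[0.37261167 0.12229797 0.087     ]
```

View pics/f3.png

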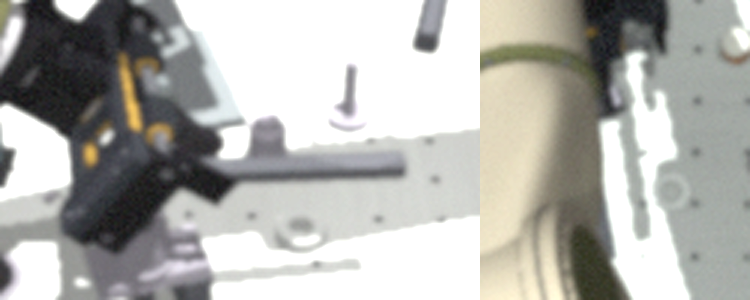

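apply_moves(
  deltas=[
    {"translation":[-0.02,-0.004,-0.002],"turn":[0.017,-0.08,0],"hand":0.045},
    {"translation":[-0.021,-0.004,-0.002],"turn":[0.017,-0.08,0],"hand":0.045},
    {"translation":[-0.021,-0.004,-0.002],"turn":[0.017,-0.08,0],"hand":0.045},
    {"translation":[-0.021,-0.004,-0.002],"turn":[0.017,-0.08,0],"hand":0.045},
    {"translation":[-0.014,-0.003,-0.002],"turn":[0.017,-0.08,0],"hand":0.045},
  ],
)

```text
time: 11.05
ee_pos: [0.3801, 0.1237, 0.1167]
eef_rot: [-0.098, 0.969, -0.022, -0.227]
ft_force: [0.5, 0.5, 0.6]
width: 0.045
```

```bash
cat >> h.py <<'E'
def arc(yaw,tyaw,r=.155,z=.118,tilt=-115):
    a=np.radians(yaw);go([BOLT[0]+r*np.cos(a),BOLT[1]+r*np.sin(a),z],toolquat(tyaw,tilt))
    s=readout.read_state();d=s["ee_pos"]-BOLT;a=np.arctan2(d[1],d[0]);t=np.array([np.sin(a),-np.cos(a)])
    print("ang",np.degrees(a)%360,"r",np.hypot(d[0],d[1]),"Ftan(cw push)",-s["ft_force"][:2]@t,"torque",-s["ft_force"][:2]@t*np.hypot(d[0],d[1]))
E
python3 - <<'E'
from h import *
arc(191.5,11.5)
E
```

```text
t 11.05 pos [0.3801 0.1237 0.1167] d [-0.0075 -0.0014  0.0013] turn [ 0.0021 -0.023  -0.0009] F [0.5 0.5 0.6] T [ 0.1  -0.49  0.  ] w 0.045
q [-0.55  0.31  0.22  1.85 -0.13  1.45  1.49]
ang 191.5460563931115 r 0.14736532325019996 Ftan(cw push) -0.39227185334179665 torque -0.057807268469668896
```

apply_moves(
  deltas=[
    {"translation":[-0.007,-0.001,0],"turn":[0,-0.02,0],"hand":0.027},
    {"translation":[-0.0005,0.0025,0],"turn":[0,0,-0.015],"hand":0.027},
    {"translation":[-0.0005,0.0025,0],"turn":[0,0,-0.015],"hand":0.027},
    {"translation":[-0.0005,0.003,0],"turn":[0,0,-0.02],"hand":0.027},
    {"translation":[-0.0005,0.003,0],"turn":[0,0,-0.02],"hand":0.027},
  ],
)

```text
time: 11.55
ee_pos: [0.3701, 0.134, 0.1183]
eef_rot: [-0.061, 0.974, -0.014, -0.216]
ft_force: [-0.3, -1.0, 0.6]
width: 0.0278
```

apply_moves(
  deltas=[
    {"translation":[-0.0003,0.003,0],"turn":[0,0,-0.02],"hand":0.027},
    {"translation":[-0.0003,0.003,0],"turn":[0,0,-0.02],"hand":0.027},
    {"translation":[-0.0002,0.003,0],"turn":[0,0,-0.02],"hand":0.027},
    {"translation":[-0.0002,0.003,0],"turn":[0,0,-0.02],"hand":0.027},
  ],
)

```text
time: 11.95
ee_pos: [0.3694, 0.1461, 0.1172]
eef_rot: [-0.018, 0.976, -0.006, -0.218]
ft_force: [-0.6, -3.1, 0.5]
width: 0.0267
```

```bash
python3 - <<'E'
from h import *
arc(180,0)
E
```

```text
t 11.95 pos [0.3694 0.1461 0.1172] d [0.0001 0.0071 0.0008] turn [ 0.0032 -0.0026 -0.0376] F [-0.6 -3.1  0.5] T [-0.5  -0.27  0.22] w 0.0267
q [-0.57  0.28  0.22  1.88 -0.19  1.42  1.33]
ang 182.63221276173556 r 0.15527550787144156 Ftan(cw push) 3.0836110033526527 torque 0.47880926462354867
```

apply_moves(
  deltas=[
    {"translation":[0,0.004,0],"turn":[0,0,-0.026],"hand":0.027},
    {"translation":[0.0001,0.004,0],"turn":[0,0,-0.026],"hand":0.027},
    {"translation":[0.0002,0.004,0],"turn":[0,0,-0.026],"hand":0.027},
    {"translation":[0.0003,0.004,0],"turn":[0,0,-0.026],"hand":0.027},
    {"translation":[0.0005,0.004,0],"turn":[0,0,-0.026],"hand":0.027},
  ],
)

```text
time: 12.45
ee_pos: [0.3699, 0.1664, 0.1173]
eef_rot: [0.051, 0.974, 0.009, -0.219]
ft_force: [-2.3, -4.8, 1.6]
width: 0.0271
```

```bash
python3 - <<'E'
from h import *
arc(165,-15)
E
```

```text
t 12.45 pos [0.3699 0.1664 0.1173] d [0.0049 0.0269 0.0007] turn [ 0.0046 -0.0057 -0.1575] F [-2.3 -4.8  1.6] T [-0.96  0.22  0.45] w 0.0271
q [-0.58  0.28  0.23  1.88 -0.25  1.4   1.22]
ang 175.12084198035768 r 0.15518575301279813 Ftan(cw push) 5.000902120844806 torque 0.7760687613666004
```

apply_moves(
  deltas=[
    {"translation":[0.0005,0.005,0],"turn":[0,0,-0.033],"hand":0.027},
    {"translation":[0.0007,0.005,0],"turn":[0,0,-0.033],"hand":0.027},
    {"translation":[0.0009,0.005,0],"turn":[0,0,-0.033],"hand":0.027},
    {"translation":[0.001,0.005,0],"turn":[0,0,-0.033],"hand":0.027},
    {"translation":[0.0012,0.005,0],"turn":[0,0,-0.033],"hand":0.027},
  ],
)

```text
time: 12.95
ee_pos: [0.3743, 0.1933, 0.1174]
eef_rot: [0.138, 0.966, 0.028, -0.217]
ft_force: [-1.3, -3.3, 1.8]
width: 0.0272
```

apply_moves(
  deltas=[
    {"translation":[0.0013,0.0048,0],"turn":[0,0,-0.033],"hand":0.027},
    {"translation":[0.0015,0.0048,0],"turn":[0,0,-0.033],"hand":0.027},
    {"translation":[0.0017,0.0047,0],"turn":[0,0,-0.033],"hand":0.027},
    {"translation":[0.0018,0.0047,0],"turn":[0,0,-0.033],"hand":0.027},
  ],
)

```text
time: 13.35
ee_pos: [0.3812, 0.2142, 0.1174]
eef_rot: [0.207, 0.953, 0.044, -0.215]
ft_force: [-1.7, -4.2, 1.8]
width: 0.0273
```

```bash
python3 - <<'E'
from h import *
arc(145,-35)
E
```

```text
t 13.35 pos [0.3812 0.2142 0.1174] d [0.0163 0.0279 0.0006] turn [ 0.0023 -0.0076 -0.1836] F [-1.7 -4.2  1.8] T [-1.06 -0.05  0.46] w 0.0273
q [-0.6   0.28  0.25  1.88 -0.38  1.34  0.95]
ang 156.94418580573176 r 0.1556952621651998 Ftan(cw push) 4.553512237601339 torque 0.7089602816057861
```

apply_moves(
  deltas=[
    {"translation":[0.002,0.0045,0],"turn":[0,0,-0.032],"hand":0.027},
    {"translation":[0.0021,0.0045,0],"turn":[0,0,-0.032],"hand":0.027},
    {"translation":[0.0022,0.0044,0],"turn":[0,0,-0.032],"hand":0.027},
    {"translation":[0.0024,0.0043,0],"turn":[0,0,-0.032],"hand":0.027},
    {"translation":[0.0025,0.0042,0],"turn":[0,0,-0.032],"hand":0.027},
  ],
)

```text
time: 13.85
ee_pos: [0.3936, 0.2381, 0.1174]
eef_rot: [0.29, 0.932, 0.062, -0.21]
ft_force: [-1.1, -4.2, 1.8]
width: 0.0268
```

apply_moves(
  deltas=[
    {"translation":[0.0017,0.0025,0],"turn":[0,0,-0.02],"hand":0.027},
    {"translation":[0.0017,0.0025,0],"turn":[0,0,-0.02],"hand":0.027},
    {"translation":[0.0017,0.0025,0],"turn":[0,0,-0.02],"hand":0.027},
  ],
)

```text
time: 14.15
ee_pos: [0.3993, 0.2465, 0.1174]
eef_rot: [0.32, 0.922, 0.069, -0.208]
ft_force: [-0.8, -5.0, 2.1]
width: 0.0273
```

```bash
python3 - <<'E'
from h import *
arc(135,-45)
E
```

```text
t 14.15 pos [0.3993 0.2465 0.1174] d [0.0156 0.0163 0.0006] turn [ 0.0005 -0.0074 -0.1174] F [-0.8 -5.   2.1] T [-1.11  0.08  0.46] w 0.0273
q [-0.61  0.28  0.26  1.88 -0.46  1.27  0.75]
ang 143.3104853107171 r 0.1561150469387759 Ftan(cw push) 4.478437712628273 torque 0.699151513719347
```

apply_moves(
  deltas=[
    {"translation":[0.0018,0.0023,0],"turn":[0,0,-0.019],"hand":0.027},
    {"translation":[0.0018,0.0022,0],"turn":[0,0,-0.019],"hand":0.027},
    {"translation":[0.0018,0.0022,0],"turn":[0,0,-0.019],"hand":0.027},
    {"translation":[0.0018,0.0022,0],"turn":[0,0,-0.019],"hand":0.027},
    {"translation":[0.0018,0.0021,0],"turn":[0,0,-0.018],"hand":0.027},
  ],
)

```text
time: 14.65
ee_pos: [0.409, 0.2584, 0.1174]
eef_rot: [0.367, 0.904, 0.08, -0.204]
ft_force: [-1.2, -4.4, 1.0]
width: 0.0273
```

apply_moves(
  deltas=[
    {"translation":[0.0013,0.0015,0],"turn":[0,0,-0.013],"hand":0.027},
    {"translation":[0.001,0.001,0],"turn":[0,0,-0.009],"hand":0.027},
    {"translation":[0.0007,0.0007,0],"turn":[0,0,-0.007],"hand":0.027},
  ],
)

```text
time: 14.95
ee_pos: [0.4124, 0.2621, 0.1174]
eef_rot: [0.382, 0.898, 0.083, -0.203]
ft_force: [-1.5, -4.3, 1.3]
width: 0.0269
```

```bash
python3 - <<'E'
from h import *
arc(125,-55)
E
```

```text
t 14.95 pos [0.4124 0.2621 0.1174] d [0.0232 0.0181 0.0006] turn [-0.0008 -0.0074 -0.1575] F [-1.5 -4.3  1.3] T [-1.04  0.09  0.48] w 0.0269
q [-0.62  0.28  0.27  1.88 -0.51  1.23  0.64]
ang 135.83454100841487 r 0.15629890358227835 Ftan(cw push) 4.121165524425417 torque 0.6441336529487779
```

apply_moves(
  deltas=[
    {"translation":[0.0007,0.0007,0],"turn":[0,0,-0.006],"hand":0.027},
    {"translation":[0.0007,0.0007,0],"turn":[0,0,-0.006],"hand":0.027},
    {"translation":[0.0007,0.0007,0],"turn":[0,0,-0.006],"hand":0.027},
    {"translation":[0.0007,0.0007,0],"turn":[0,0,-0.006],"hand":0.027},
    {"translation":[0.0007,0.0007,0],"turn":[0,0,-0.006],"hand":0.027},
  ],
)

```text
time: 15.45
ee_pos: [0.4161, 0.2659, 0.1173]
eef_rot: [0.396, 0.892, 0.086, -0.201]
ft_force: [-1.4, -4.1, 0.6]
width: 0.0272
```

apply_moves(
  deltas=[
    {"translation":[0.0007,0.0007,0],"turn":[0,0,-0.006],"hand":0.027},
    {"translation":[0.0007,0.0007,0],"turn":[0,0,-0.006],"hand":0.027},
    {"translation":[0.0007,0.0007,0],"turn":[0,0,-0.006],"hand":0.027},
    {"translation":[0.0007,0.0007,0],"turn":[0,0,-0.006],"hand":0.027},
    {"translation":[0.0007,0.0006,0],"turn":[0,0,-0.006],"hand":0.027},
  ],
)

```text
time: 15.95
ee_pos: [0.4199, 0.2696, 0.1174]
eef_rot: [0.411, 0.885, 0.09, -0.2]
ft_force: [-2.8, -3.3, 1.7]
width: 0.0274
```

```bash
python3 - <<'E'
from h import *
arc(125,-55)
E
```

```text
t 15.95 pos [0.4199 0.2696 0.1174] d [0.0157 0.0106 0.0006] turn [-0.0011 -0.0075 -0.0923] F [-2.8 -3.3  1.7] T [-1.14  0.16  0.46] w 0.0274
q [-0.63  0.29  0.28  1.87 -0.53  1.21  0.59]
ang 131.93604164897283 r 0.1564838263687282 Ftan(cw push) 4.290873174144004 torque 0.6714522527529839
```

apply_moves(
  deltas=[
    {"translation":[0.0008,0.0006,0],"turn":[0,0,-0.006],"hand":0.027},
    {"translation":[0.0008,0.0006,0],"turn":[0,0,-0.006],"hand":0.027},
    {"translation":[0.0008,0.0006,0],"turn":[0,0,-0.006],"hand":0.027},
    {"translation":[0.0008,0.0006,0],"turn":[0,0,-0.006],"hand":0.027},
    {"translation":[0.0008,0.0006,0],"turn":[0,0,-0.006],"hand":0.027},
  ],
)

```text
time: 16.45
ee_pos: [0.4239, 0.2731, 0.1174]
eef_rot: [0.425, 0.878, 0.093, -0.199]
ft_force: [-1.8, -4.2, 1.5]
width: 0.0273
```

apply_moves(
  deltas=[
    {"translation":[0.0008,0.0006,0],"turn":[0,0,-0.006],"hand":0.027},
    {"translation":[0.0008,0.0006,0],"turn":[0,0,-0.006],"hand":0.027},
    {"translation":[0.0008,0.0006,0],"turn":[0,0,-0.006],"hand":0.027},
    {"translation":[0.0008,0.0006,0],"turn":[0,0,-0.006],"hand":0.027},
    {"translation":[0.0008,0.0006,0],"turn":[0,0,-0.006],"hand":0.027},
  ],
)

```text
time: 16.95
ee_pos: [0.4281, 0.2766, 0.1174]
eef_rot: [0.439, 0.871, 0.096, -0.197]
ft_force: [-2.5, -4.3, 1.8]
width: 0.027
```

```bash
python3 - <<'E'
from h import *
arc(125,-55)
E
```

```text
t 16.95 pos [0.4281 0.2766 0.1174] d [0.0075 0.0036 0.0006] turn [-0.0018 -0.0083 -0.0275] F [-2.5 -4.3  1.8] T [-0.98  0.37  0.43] w 0.027
q [-0.63  0.29  0.28  1.87 -0.55  1.19  0.54]
ang 128.00150264567952 r 0.15656889790843834 Ftan(cw push) 4.598956320938358 torque 0.720053522698365
```

apply_moves(
  deltas=[
    {"translation":[0.0008,0.0006,0],"turn":[0,0,-0.006],"hand":0.027},
    {"translation":[0.0008,0.0006,0],"turn":[0,0,-0.006],"hand":0.027},
    {"translation":[0.0008,0.0006,0],"turn":[0,0,-0.006],"hand":0.027},
    {"translation":[0.0008,0.0006,0],"turn":[0,0,-0.006],"hand":0.027},
  ],
)

```text
time: 17.35
ee_pos: [0.4315, 0.2792, 0.1174]
eef_rot: [0.45, 0.865, 0.099, -0.196]
ft_force: [-1.7, -3.9, 1.4]
width: 0.027
```

apply_moves(
  deltas=[
    {"translation":[0.0008,0.0006,0],"turn":[0,0,-0.006],"hand":0.027},
    {"translation":[0.0008,0.0006,0],"turn":[0,0,-0.006],"hand":0.027},
    {"translation":[0.0008,0.0006,0],"turn":[0,0,-0.006],"hand":0.027},
  ],
)

```text
time: 17.65
ee_pos: [0.4341, 0.2812, 0.1173]
eef_rot: [0.459, 0.861, 0.101, -0.195]
ft_force: [-2.6, -3.6, 1.2]
width: 0.0268
```

apply_moves(
  deltas=[
    {"translation":[0.0008,0.0006,0],"turn":[0,0,-0.006],"hand":0.027},
    {"translation":[0.0008,0.0006,0],"turn":[0,0,-0.006],"hand":0.027},
    {"translation":[0.0008,0.0006,0],"turn":[0,0,-0.006],"hand":0.027},
  ],
)

```text
time: 17.95
ee_pos: [0.4367, 0.2831, 0.1173]
eef_rot: [0.467, 0.856, 0.103, -0.194]
ft_force: [-2.2, -4.2, 1.7]
width: 0.0274
```

```bash
python3 - <<'E'
from h import *
arc(120,-60)
E
```

```text
t 17.95 pos [0.4367 0.2831 0.1173] d [0.0103 0.0043 0.0007] turn [-0.0024 -0.0084 -0.0494] F [-2.2 -4.2  1.7] T [-1.07  0.39  0.42] w 0.0274
q [-0.64  0.29  0.29  1.87 -0.56  1.17  0.49]
ang 124.03877939968875 r 0.1567868187639892 Ftan(cw push) 4.197449669582132 torque 0.6581047806157401
```

apply_moves(
  deltas=[
    {"translation":[0.0008,0.0005,0],"turn":[0,0,-0.006],"hand":0.027},
    {"translation":[0.0008,0.0005,0],"turn":[0,0,-0.006],"hand":0.027},
    {"translation":[0.0008,0.0005,0],"turn":[0,0,-0.006],"hand":0.027},
    {"translation":[0.0008,0.0005,0],"turn":[0,0,-0.006],"hand":0.027},
  ],
)

```text
time: 18.35
ee_pos: [0.4401, 0.2853, 0.1174]
eef_rot: [0.478, 0.85, 0.105, -0.193]
ft_force: [-3.2, -4.1, 2.3]
width: 0.027
```

apply_moves(
  deltas=[
    {"translation":[0.0008,0.0005,0],"turn":[0,0,-0.006],"hand":0.027},
    {"translation":[0.0008,0.0005,0],"turn":[0,0,-0.006],"hand":0.027},
    {"translation":[0.0008,0.0005,0],"turn":[0,0,-0.006],"hand":0.027},
    {"translation":[0.0008,0.0005,0],"turn":[0,0,-0.006],"hand":0.027},
  ],
)

```text
time: 18.75
ee_pos: [0.4431, 0.2872, 0.1172]
eef_rot: [0.49, 0.844, 0.107, -0.192]
ft_force: [-4.3, -3.8, 1.7]
width: 0.0268
```

```bash
python3 - <<'E'
from h import *
arc(115,-65)
E
```

```text
t 18.75 pos [0.4431 0.2872 0.1172] d [0.0159 0.0064 0.0008] turn [-0.0027 -0.0096 -0.0847] F [-4.3 -3.8  1.7] T [-1.18  0.63  0.64] w 0.0268
q [-0.64  0.29  0.29  1.87 -0.58  1.15  0.44]
ang 121.27159757658333 r 0.15681046286054634 Ftan(cw push) 5.602963790674564 torque 0.8786033454065596
```

apply_moves(
  deltas=[
    {"translation":[0.0007,0.0004,0],"turn":[0,0,0],"hand":0.027},
  ],
)

```text
time: 18.85
ee_pos: [0.4437, 0.2876, 0.1172]
eef_rot: [0.49, 0.844, 0.107, -0.192]
ft_force: [-3.5, -4.1, 2.1]
width: 0.0271
```

apply_moves(
  deltas=[
    {"translation":[0.0007,0.0004,0],"turn":[0,0,0],"hand":0.027},
  ],
)

```text
time: 18.95
ee_pos: [0.4441, 0.288, 0.1171]
eef_rot: [0.49, 0.844, 0.107, -0.192]
ft_force: [-4.7, -3.9, 3.0]
width: 0.0271
```

```bash
python3 - <<'E'
from h import *
arc(115,-65)
E
```

```text
t 18.95 pos [0.4441 0.288  0.1171] d [0.0149 0.0057 0.0009] turn [-0.0025 -0.0106 -0.0844] F [-4.7 -3.9  3. ] T [-1.2   0.77  0.7 ] w 0.0271
q [-0.64  0.3   0.29  1.86 -0.58  1.15  0.44]
ang 120.81236962850106 r 0.156909004045385 Ftan(cw push) 6.072880750068806 torque 0.9528896701796868
```

apply_moves(
  deltas=[
    {"translation":[0.0008,0.0005,0],"turn":[0,0,0],"hand":0.027},
  ],
)

```text
time: 19.05
ee_pos: [0.4448, 0.2885, 0.1171]
eef_rot: [0.49, 0.844, 0.107, -0.192]
ft_force: [-3.9, -4.5, 2.4]
width: 0.0271
```

apply_moves(
  deltas=[
    {"translation":[0.0008,0.0005,0],"turn":[0,0,0],"hand":0.027},
  ],
)

```text
time: 19.15
ee_pos: [0.4454, 0.2889, 0.117]
eef_rot: [0.49, 0.844, 0.106, -0.193]
ft_force: [-3.4, -3.4, 3.0]
width: 0.0271
```

```bash
python3 - <<'E'
from h import *
arc(115,-65)
E
```

```text
t 19.15 pos [0.4454 0.2889 0.117 ] d [0.0136 0.0048 0.001 ] turn [-0.0023 -0.0117 -0.0842] F [-3.4 -3.4  3. ] T [-1.23  0.84  0.69] w 0.0271
q [-0.64  0.3   0.29  1.86 -0.58  1.15  0.44]
ang 120.25633741668742 r 0.1570737511971158 Ftan(cw push) 4.676881386690113 torque 0.7346153033113847
```

apply_moves(
  deltas=[
    {"translation":[0.0009,0.0005,0],"turn":[0,0,-0.006],"hand":0.027},
    {"translation":[0.0009,0.0005,0],"turn":[0,0,-0.006],"hand":0.027},
    {"translation":[0.0009,0.0005,0],"turn":[0,0,-0.006],"hand":0.027},
  ],
)

```text
time: 19.45
ee_pos: [0.4473, 0.29, 0.1168]
eef_rot: [0.498, 0.839, 0.107, -0.192]
ft_force: [-4.1, -4.4, 2.2]
width: 0.0271
```

```bash
python3 - <<'E'
from h import *
arc(115,-65)
S=camera("side");Tp=camera("top")
a=cv2.resize(S[210:310,215:375],None,fx=3,fy=3,interpolation=2);b=cv2.resize(Tp[130:230,120:220],None,fx=3,fy=3,interpolation=2)
cv2.imwrite("pics/f4.png",cv2.convertScaleAbs(np.hstack([a,b])[...,::-1],alpha=1.8,beta=15))
E
```

```text
t 19.45 pos [0.4473 0.29   0.1168] d [0.0117 0.0037 0.0012] turn [-0.0016 -0.014  -0.0657] F [-4.1 -4.4  2.2] T [-1.28  0.89  0.66] w 0.0271
q [-0.64  0.3   0.29  1.86 -0.58  1.15  0.43]
ang 119.45638503070826 r 0.15706109973450727 Ftan(cw push) 5.734715615621852 torque 0.90070074125422
```

View pics/f4.png

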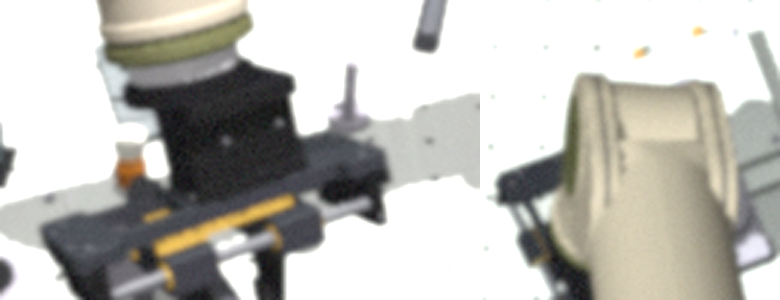

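apply_moves(
  deltas=[
    {"translation":[0.0009,0.0005,0],"turn":[0,0,0],"hand":0.027},
    {"translation":[0.0009,0.0005,0],"turn":[0,0,0],"hand":0.027},
  ],
)

```text
time: 19.75
ee_pos: [0.4483, 0.2908, 0.1167]
eef_rot: [0.498, 0.839, 0.107, -0.193]
ft_force: [-6.1, -5.4, 3.5]
width: 0.0273
```

apply_moves(
  deltas=[
    {"translation":[0.0009,0.0005,0],"turn":[0,0,0],"hand":0.027},
    {"translation":[0.0009,0.0005,0],"turn":[0,0,0],"hand":0.027},
  ],
)

```text
time: 19.95
ee_pos: [0.4493, 0.2914, 0.1165]
eef_rot: [0.498, 0.839, 0.106, -0.194]
ft_force: [-5.0, -4.5, 3.2]
width: 0.0269
```

```bash
python3 - <<'E'
from h import *
arc(115,-65)
E
```

```text
t 19.95 pos [0.4493 0.2914 0.1165] d [0.0097 0.0023 0.0015] turn [-0.0007 -0.018  -0.0662] F [-5.  -4.5  3.2] T [-1.19  0.88  0.68] w 0.0269
q [-0.64  0.31  0.29  1.85 -0.58  1.15  0.42]
ang 118.57083682337951 r 0.15733879418593202 Ftan(cw push) 6.500395708632608 torque 1.0227644225276615
```

apply_moves(
  deltas=[
    {"translation":[0.0009,0.0005,0],"turn":[0,0,0],"hand":0.027},
    {"translation":[0.0009,0.0005,0],"turn":[0,0,0],"hand":0.027},
  ],
)

```text
time: 20.15
ee_pos: [0.4501, 0.292, 0.1163]
eef_rot: [0.498, 0.838, 0.105, -0.195]
ft_force: [-4.7, -5.0, 3.9]
width: 0.027
```

apply_moves(
  deltas=[
    {"translation":[0.0009,0.0005,0],"turn":[0,0,0],"hand":0.027},
    {"translation":[0.0009,0.0005,0],"turn":[0,0,0],"hand":0.027},
  ],
)

```text
time: 20.35
ee_pos: [0.4509, 0.2925, 0.1162]
eef_rot: [0.498, 0.838, 0.104, -0.196]
ft_force: [-6.0, -5.6, 3.3]
width: 0.0273
```

apply_moves(
  deltas=[
    {"translation":[0.0009,0.0005,0],"turn":[0,0,0],"hand":0.027},
    {"translation":[0.0009,0.0005,0],"turn":[0,0,0],"hand":0.027},
  ],
)

```text
time: 20.55
ee_pos: [0.4516, 0.293, 0.116]
eef_rot: [0.498, 0.838, 0.103, -0.197]
ft_force: [-4.8, -5.4, 4.1]
width: 0.027
```

```bash
python3 - <<'E'
from h import *
arc(115,-65)
E
```

```text
t 20.55 pos [0.4516 0.293  0.116 ] d [0.0074 0.0007 0.002 ] turn [ 0.0015 -0.026  -0.0674] F [-4.8 -5.4  4.1] T [-1.39  1.11  0.81] w 0.027
q [-0.64  0.32  0.29  1.84 -0.58  1.16  0.42]
ang 117.55423859284977 r 0.1576934955800746 Ftan(cw push) 6.731885113574654 torque 1.0615744954030546
```

apply_moves(
  deltas=[
    {"translation":[0.001,0.0006,0.0002],"turn":[0,-0.003,0],"hand":0.027},
    {"translation":[0.001,0.0006,0.0002],"turn":[0,-0.003,0],"hand":0.027},
  ],
)

```text
time: 20.75
ee_pos: [0.4524, 0.2936, 0.1161]
eef_rot: [0.498, 0.839, 0.103, -0.195]
ft_force: [-5.7, -5.5, 2.9]
width: 0.0268
```

apply_moves(
  deltas=[
    {"translation":[0.001,0.0006,0.0002],"turn":[0,-0.003,0],"hand":0.027},
    {"translation":[0.001,0.0006,0.0002],"turn":[0,-0.003,0],"hand":0.027},
  ],
)

```text
time: 20.95
ee_pos: [0.4531, 0.294, 0.1162]
eef_rot: [0.498, 0.839, 0.103, -0.194]
ft_force: [-7.7, -6.0, 3.8]
width: 0.0272
```

```bash
python3 - <<'E'
from h import *
arc(115,-65)
E
```

```text
t 20.95 pos [0.4531 0.294  0.1162] d [ 0.0059 -0.0003  0.0018] turn [ 0.0041 -0.0202 -0.0683] F [-7.7 -6.   3.8] T [-1.49  1.3   0.87] w 0.0272
q [-0.64  0.32  0.29  1.83 -0.58  1.16  0.42]
ang 116.89906396124351 r 0.15788115719061707 Ftan(cw push) 9.610885800974566 torque 1.5173777718847352
```

apply_moves(
  deltas=[
    {"translation":[0.001,0.0006,0.0002],"turn":[0,-0.002,0],"hand":0.027},
    {"translation":[0.001,0.0006,0.0002],"turn":[0,-0.002,0],"hand":0.027},
  ],
)

```text
time: 21.15
ee_pos: [0.4535, 0.2943, 0.1161]
eef_rot: [0.498, 0.839, 0.102, -0.193]
ft_force: [-5.2, -6.1, 3.9]
width: 0.0268
```

```bash
python3 - <<'E'
from h import *
arc(115,-65)
E
```

```text
t 21.15 pos [0.4535 0.2943 0.1161] d [ 0.0055 -0.0006  0.0019] turn [ 0.0056 -0.02   -0.0688] F [-5.2 -6.1  3.9] T [-1.44  1.19  0.78] w 0.0268
q [-0.65  0.32  0.29  1.83 -0.58  1.16  0.42]
ang 116.71895303322094 r 0.15795962034840824 Ftan(cw push) 7.430531064084563 torque 1.1737238658698514
```

apply_moves(
  deltas=[
    {"translation":[0.0011,0.0006,0.0002],"turn":[0,-0.002,0],"hand":0.027},
    {"translation":[0.0011,0.0006,0.0002],"turn":[0,-0.002,0],"hand":0.027},
  ],
)

```text
time: 21.35
ee_pos: [0.4543, 0.2948, 0.1162]
eef_rot: [0.497, 0.84, 0.102, -0.193]
ft_force: [-7.7, -6.0, 4.0]
width: 0.027
```

apply_moves(
  deltas=[
    {"translation":[0.0011,0.0006,0.0002],"turn":[0,-0.002,0],"hand":0.027},
  ],
)

```text
time: 21.45
ee_pos: [0.4545, 0.295, 0.1161]
eef_rot: [0.497, 0.84, 0.102, -0.192]
ft_force: [-7.4, -6.8, 3.8]
width: 0.0271
```

apply_moves(
  deltas=[
    {"translation":[0.0011,0.0006,0.0002],"turn":[0,-0.002,0],"hand":0.027},
  ],
)

```text
time: 21.55
ee_pos: [0.4547, 0.2951, 0.1161]
eef_rot: [0.497, 0.84, 0.101, -0.192]
ft_force: [-6.9, -6.7, 3.9]
width: 0.0272
```

```bash
python3 - <<'E'
from h import *
arc(115,-65)
E
```

```text
t 21.55 pos [0.4547 0.2951 0.1161] d [ 0.0042 -0.0014  0.0019] turn [ 0.0084 -0.0196 -0.0698] F [-6.9 -6.7  3.9] T [-1.47  1.39  0.84] w 0.0272
q [-0.65  0.33  0.29  1.83 -0.58  1.16  0.42]
ang 116.17842611158328 r 0.15810407309775412 Ftan(cw push) 9.14780712219629 torque 1.4463055659318782
```

apply_moves(
  deltas=[
    {"translation":[0.0009,0.0006,0.0002],"turn":[0,-0.001,0],"hand":0.027},
    {"translation":[0.0009,0.0006,0.0002],"turn":[0,-0.001,0],"hand":0.027},
  ],
)

```text
time: 21.75
ee_pos: [0.4548, 0.2952, 0.1159]
eef_rot: [0.497, 0.84, 0.1, -0.193]
ft_force: [-6.9, -6.9, 3.1]
width: 0.027
```

apply_moves(
  deltas=[
    {"translation":[0.0009,0.0006,0.0002],"turn":[0,-0.001,0],"hand":0.027},
    {"translation":[0.0009,0.0006,0.0002],"turn":[0,-0.001,0],"hand":0.027},
  ],
)

```text
time: 21.95
ee_pos: [0.4548, 0.2952, 0.1158]
eef_rot: [0.498, 0.84, 0.098, -0.194]
ft_force: [-7.3, -7.3, 4.0]
width: 0.0269
```

apply_moves(
  deltas=[
    {"translation":[0.0009,0.0006,0.0002],"turn":[0,-0.001,0],"hand":0.027},
    {"translation":[0.0009,0.0006,0.0002],"turn":[0,-0.001,0],"hand":0.027},
  ],
)

```text
time: 22.15
ee_pos: [0.4547, 0.2952, 0.1156]
eef_rot: [0.498, 0.84, 0.097, -0.194]
ft_force: [-7.1, -7.2, 3.5]
width: 0.0274
```

```bash
python3 - <<'E'
from h import *
arc(115,-65)
E
```

```text
t 22.15 pos [0.4547 0.2952 0.1156] d [ 0.0043 -0.0016  0.0024] turn [ 0.0138 -0.0273 -0.0713] F [-7.1 -7.2  3.5] T [-1.6   1.35  0.87] w 0.0274
q [-0.65  0.33  0.29  1.82 -0.57  1.17  0.41]
ang 116.1569118922962 r 0.15823906841922955 Ftan(cw push) 9.53245441980833 torque 1.5084067071392375
```

apply_moves(
  deltas=[
    {"translation":[0.0008,0.0005,0.0002],"turn":[0,-0.001,0],"hand":0.027},
    {"translation":[0.0008,0.0005,0.0002],"turn":[0,-0.001,0],"hand":0.027},
  ],
)

```text
time: 22.35
ee_pos: [0.4546, 0.2951, 0.1156]
eef_rot: [0.498, 0.84, 0.096, -0.195]
ft_force: [-7.0, -7.4, 5.3]
width: 0.0272
```

apply_moves(
  deltas=[
    {"translation":[0.0008,0.0005,0.0002],"turn":[0,-0.001,0],"hand":0.027},
    {"translation":[0.0008,0.0005,0.0002],"turn":[0,-0.001,0],"hand":0.027},
    {"translation":[0.0008,0.0005,0.0002],"turn":[0,-0.001,0],"hand":0.027},
  ],
)

```text
time: 22.65
ee_pos: [0.4545, 0.2951, 0.1156]
eef_rot: [0.498, 0.84, 0.094, -0.195]
ft_force: [-7.1, -7.0, 4.4]
width: 0.0272
```

apply_moves(
  deltas=[
    {"translation":[-0.001,-0.0007,0],"turn":[0,0,0],"hand":0.027},
    {"translation":[-0.001,-0.0007,0],"turn":[0,0,0],"hand":0.027},
    {"translation":[-0.001,-0.0007,0],"turn":[0,0,0],"hand":0.03},
    {"translation":[-0.001,-0.0007,0],"turn":[0,0,0],"hand":0.035},
  ],
)

```text
time: 23.05
ee_pos: [0.4509, 0.2931, 0.116]
eef_rot: [0.498, 0.839, 0.095, -0.195]
ft_force: [0.9, -0.8, 0.3]
width: 0.0319
```

```bash
python3 - <<'E'
from h import *
arc(122,-55)
E
```

```text
t 23.05 pos [0.4509 0.2931 0.116 ] d [-0.0086 -0.0084  0.002 ] turn [ 0.0192 -0.0305  0.1036] F [ 0.9 -0.8  0.3] T [-0.48 -0.29 -0.01] w 0.0319
q [-0.65  0.33  0.29  1.83 -0.57  1.17  0.41]
ang 117.75241675069975 r 0.1580294473360015 Ftan(cw push) -0.40969817521484925 torque -0.06474437620377094
```

apply_moves(
  deltas=[
    {"translation":[-0.002,-0.001,0],"turn":[0,0,0],"hand":0.06},
    {"translation":[0,0,0],"turn":[0,0,0],"hand":0.06},
    {"translation":[0,0,0],"turn":[0,0,0],"hand":0.06},
    {"translation":[0,0,0.01],"turn":[0,0,0],"hand":0.06},
    {"translation":[0,0,0.015],"turn":[0,0,0],"hand":0.06},
  ],
)

```text
time: 23.55
ee_pos: [0.4487, 0.2925, 0.1412]
eef_rot: [0.499, 0.839, 0.094, -0.195]
ft_force: [-0.4, 0.2, 0.8]
width: 0.0584
```

apply_moves(
  deltas=[
    {"translation":[0,0,0.025],"turn":[0,0,0],"hand":0.06},
    {"translation":[0,0,0.03],"turn":[0,0,0],"hand":0.06},
    {"translation":[-0.01,0.02,0.03],"turn":[0,0,0],"hand":0.06},
    {"translation":[-0.02,0.04,0.02],"turn":[0,0,0],"hand":0.06},
    {"translation":[-0.02,0.04,0.0],"turn":[0,0,0],"hand":0.06},
  ],
)

```text
time: 24.05
ee_pos: [0.4029, 0.3893, 0.2592]
eef_rot: [0.504, 0.836, 0.099, -0.192]
ft_force: [0.9, 0.8, -0.2]
width: 0.0602
```

apply_moves(
  deltas=[
    {"translation":[-0.03,0.035,0],"turn":[0,0,0],"hand":0.06},
    {"translation":[-0.03,0.035,0],"turn":[0,0,0],"hand":0.06},
    {"translation":[-0.03,0.035,0],"turn":[0,0,0],"hand":0.06},
    {"translation":[-0.03,0.035,0],"turn":[0,0,0],"hand":0.06},
    {"translation":[-0.02,0.02,0],"turn":[0,0,0],"hand":0.06},
  ],
)

```text
time: 24.55
ee_pos: [0.2566, 0.5573, 0.2698]
eef_rot: [0.503, 0.836, 0.104, -0.192]
ft_force: [-0.2, 0.6, 0.5]
width: 0.0595
```

```bash
python3 - <<'E'
from h import *
arc(122,-55)
S=camera("side");Tp=camera("top");cv2.imwrite("pics/se.png",S[...,::-1]);cv2.imwrite("pics/te.png",Tp[...,::-1])
a=cv2.resize(S[160:360,140:370],None,fx=1.9,fy=1.9,interpolation=2);b=cv2.resize(Tp[90:290,130:320],None,fx=1.9,fy=1.9,interpolation=2)
cv2.imwrite("pics/f5.png",cv2.convertScaleAbs(np.hstack([a,b])[...,::-1],alpha=1.4,beta=15))
E
```

```text
t 24.55 pos [0.2566 0.5573 0.2698] d [ 0.1857 -0.2726 -0.1518] turn [ 0.0068 -0.0177  0.1192] F [-0.2  0.6  0.5] T [-0.46 -0.23 -0.01] w 0.0595
q [-1.07  0.15  0.07  1.68 -0.44  1.14 -0.36]
ang 123.54014410062577 r 0.48478404727729096 Ftan(cw push) -0.22520902735982778 torque -0.10917774376687947
```

View pics/f5.png

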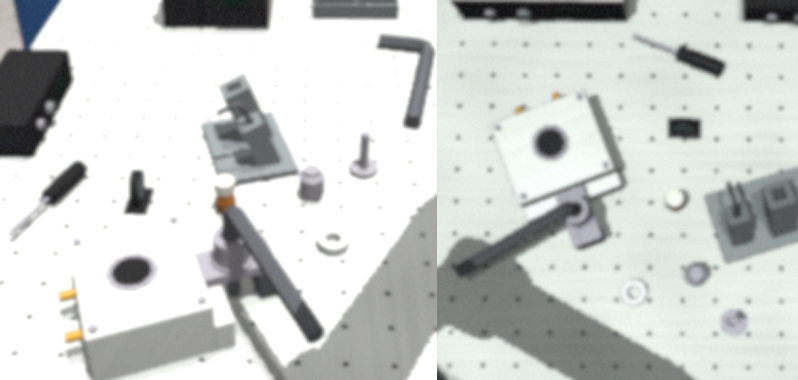

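```bash
python3 - <<'E'
from h import *
p,e=tri((201.5,200.5),(260.5,270));print("bend",p.round(4),e,"seated/unseated bend px",proj("side",BOLT+np.array([[0,0,.043],[0,0,.065]])).round(1).tolist())
t,e=tri((144.2,231),(306,334));print("tip",t.round(4),e,"yaw",np.degrees(np.arctan2(t[1]-BOLT[1],t[0]-BOLT[0])))
a=cv2.imread("pics/top0.png",0);b=cv2.imread("pics/te.png",0)
for n,(x,y) in dict(vial=(255,195),obj=(266,233),collar=(233,243),post=(286,259),driver=(268,121),lens=(260,157)).items():
    w=a[y-10:y+10,x-12:x+12];m=cv2.matchTemplate(b[y-24:y+24,x-26:x+26],w,cv2.TM_CCOEFF_NORMED);_,v,_,l=cv2.minMaxLoc(m);print(n,round(v,2),"shift px",l[0]-14,l[1]-14)
E
```

```text
bend [0.5212 0.1506 0.1213] 0.007977325753753305 seated/unseated bend px [[260.5, 267.7], [260.0, 259.2]]
tip [0.4335 0.3032 0.1124] 0.00261954298134663 yaw 121.2311667389965
vial 1.0 shift px 0 0
obj 1.0 shift px 0 0
collar 0.99 shift px 0 0
post 1.0 shift px 0 0
driver 1.0 shift px 0 0
lens 1.0 shift px 0 0
```

```bash
python3 -c "
from bench import order;print(order.close_job())"
```

```text
the job is handed in; nothing more can be done
None
```

I took the big key from the block, flipped it and felt it down into the bolt until it touched the socket bottom. I then turned the bolt clockwise to its stop and held it with about 9 N. The key is released in the bolt and the job is handed in at about 24.6 s; close_job gave no verdict.

**Stop and hold:** The bolt turned roughly 62° before it stopped. The push built to about 9 N at 158 mm and stayed there for a little over a second, with the tool no longer advancing. The force readings were noisy: most were 9.1–9.6 N, about 1.45–1.5 N m, slightly above the 9 N asked. Some may have touched 9.7–9.8 N.

**Last checks:**
- **Key:** In the last pictures its bend is at the seated height in the side view, and the long arm droops slightly.
- **Gripper:** It is clear of everything, with no contact force.
- **Bystanders:** All six show zero pixel shift in the top view.

**Disagreements:**
- The key's final yaw is about 121°, against roughly 127° expected from my estimate of the clamp's yaw. That estimate assumed the bolt's zero lines up with the clamp, so I trusted the felt stop instead.
- The bend from the two views combined came out 9 mm lower than seated, with the rays 8 mm apart, so I relied on the side view.
- The joint value and the hex contact force could not be read directly.

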